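# Set out wrist pins from a sprung-flap dispenser on a lean-back stand

### The job

Two more wrist pins are wanted on the lean-back stand for the pistons on this bench. Reach in through the sprung flap of the grey dispenser, take out both pins and stand each squarely on the stand's ledge, leaning back against the backstop beside the pin already there; let the flap shut again and leave that pin, the aerosol can and the spray bottle where they stand.

Things in the scene. Friction and masses are not known exactly. Their poses are not given: they have to be found in the camera images.
- dispenser: grey sheet-metal pin dispenser, 147 mm deep (x), 172 mm wide (y), 133 mm high, screwed to the bench; origin on the bench top 87 mm behind its front wall, z up; its front, with a face that slopes up to the back at 35 degrees to the horizontal, looks to its own -x. Nothing stands out of the face by more than 7 mm
- well: the dispenser's well. Origin in the face plane, in the mouth; x up the slope, y to the left along the face, z straight out of the face (35 degrees from vertical, leaning to the front). The mouth, and the well below it along -z, is 160 mm wide (y); the mouth is 37 mm long (x from -16 to +21 mm). Past it the face goes on 30 mm upwards, 18 mm downwards
- flap (a joint): clear, steel-edged dust flap over the mouth, 156 x 33 mm, hinged on its upper edge, swings inwards only, through the first 34 mm of the well; 0 = shut, in the face plane; 1.45 rad = hanging into the well. Over each pin a slot 30 mm wide is cut 27 mm deep into its free edge, so it never bears on the pins. A light spring (1 to 2 N at that edge) shuts it unless held open; it slides along fingers drawn straight out
- flap_hinge (a point): middle of the flap's hinge line, 21.5 mm up the slope (+x) from the origin of well
- pin_a_center (a point): ground steel wrist pin, a plain tube 23.4 mm in diameter, 70 mm long, about 130 g; this point is its centre, z along its axis. It stands in the well along the z of well, at x = 0 and y = +31 or -31 mm, its top 24 mm, its centre 59 mm and its foot 94 mm below the face
- pin_b_center (a point): ground steel wrist pin, a plain tube 23.4 mm in diameter, 70 mm long, about 130 g; this point is its centre, z along its axis. It stands likewise at the other of the two places, 62 mm from pin a. By gravity both lean into V cradles on their front (-x) side that hold only the lowest 30 mm; above, the well is free: 38 mm between the pins, 37 mm from each to the side wall
- stand: aluminium lean-back pin stand, base plate 94 x 166 x 5 mm, 67 mm high, screwed to the bench; origin on the bench top under it, z up, its open front looks to its own -x and its pins lean back to its +x. A strip lamp hangs along the wall behind, 500 mm above the bench, from 570 mm ahead of the robot
- ledge: rubber-faced ledge and backstop of the stand, a right angle leaning back 22 degrees. Origin in the middle of their inner corner; z along the backstop, upwards; y along the 150 mm long ledge; x square to the backstop, to the back. The ledge surface is z = 0, 46 mm deep to the front; the backstop surface is x = 0, 36 mm high. A pin standing well has its centre at x = -11.7, z = 35 mm, axis along z
- pin_c_center (a point): ground steel wrist pin, a plain tube 23.4 mm in diameter, 70 mm long, about 130 g; this point is its centre, z along its axis. It already leans on the stand, up to 50 mm to either side of the ledge's middle
- cleaner_can_center (a point): bystander: black aerosol can, 67 mm in diameter, 220 mm high, standing; this point is half-way up
- spray_bottle_center (a point): bystander: white and blue spray bottle, 60 mm in diameter, 168 mm high, standing; this point is half-way up
- indicator_carton: fixed bystander: long white carton, 85 mm (x) by 235 mm (y), 82 mm high, origin under its middle; two dial indicators lie on it and reach 160 mm above the bench

How it is judged:
At the end, for the whole second after the job is handed in: All three pins stand on the ledge leaning on the backstop: each pin's centre 7 to 17 mm in front of the backstop surface, 31 to 39 mm above the ledge surface, within 68 mm of the ledge's middle, its axis within 0.10 rad of the backstop's direction, at rest; the flap shut (below 0.1 rad) (x of pin_a_center in the frame of ledge between -0.017 and -0.007 m and y of pin_a_center in the frame of ledge between -0.068 and 0.068 m and z of pin_a_center in the frame of ledge between 0.031 and 0.039 m and angle between the z axis of each of pin_a_center, pin_b_center, pin_c_center and the z axis of ledge, either way round below 0.1 rad and linear speed of each of pin_a, pin_b, pin_c below 0.02 m/s and x of pin_b_center in the frame of ledge between -0.017 and -0.007 m and y of pin_b_center in the frame of ledge between -0.068 and 0.068 m and z of pin_b_center in the frame of ledge between 0.031 and 0.039 m and x of pin_c_center in the frame of ledge between -0.017 and -0.007 m and y of pin_c_center in the frame of ledge between -0.068 and 0.068 m and z of pin_c_center in the frame of ledge between 0.031 and 0.039 m and value of joint flap below 0.1 rad); the robot touches nothing.
It fails at once if the pin already on the stand is lifted or knocked off its place (moved more than 25 mm) (distance of pin_c_center from where it was at the start of the episode above 0.025 m).
It fails at once if a bystander (aerosol can or spray bottle) is moved by more than 30 mm or tipped over (distance of any of cleaner_can_center, spray_bottle_center from where it was at the start of the episode above 0.03 m or angle between any of cleaner_can_center, spray_bottle_center's own z axis and vertical above 0.5 rad).
It also fails if it takes over 61 s, if anything falls off the work surface, if the arm or the gripper's body presses on something with over 40 N, if the wrist force passes 120 N, or if a joint passes its speed limit or range.

### The arm

A 7-joint arm with a two-finger parallel gripper is mounted at the origin on the work surface; the furniture and walls round the work are solid. World frame = base frame: x ahead of the robot, y to its left, z up, the work surface at z = 0. Lengths are in m, angles in rad, forces in N, time in s.
With the tool pointing down it reaches from about 0.4 to 0.9 m from the base axis. Payload 5.6 kg.
Tool frame: the origin (TCP) lies at the very end of the fingers, on their centre line; the grasp point (between the pads) lies 19 mm behind it (grip_depth is the distance from the TCP to the grasp point, in m); z points along the fingers, y is the line along which they close (so a half turn about z gives the same grasp; the last joint's range is limited). The gripper opens to 92 mm and grips with 3 to 60 N. Pads are 20 mm wide; open, the fingers measure 128 mm over their backs; the gripper's body (75 mm by 189 mm) begins 69 mm behind the grasp point.
Start: joints at [-1.329, 0.468, -0.012, 1.603, 0.006, 1.071, -0.056], TCP at [0.183, 0.624, 0.215] pointing down, gripper open.
Joint ranges: [-2.53, 2.53], [-0.31, 2.02], [-1.57, 1.55], [0.28, 2.44], [-1.29, 4.43], [0.15, 1.84], [-2.92, 2.92]. Speed limits (rad/s): [2.57, 2.57, 3.14, 3.14, 3.14, 3.14, 3.14].

### API

Orientations are given as a rotation vector (axis times angle).
In Python, from station import sense, capture, hand_in, grip_depth gives the robot as it stands.
- The arm moves only by the tool carry_out, never from a script. Its argument "targets" is a list that holds one entry, the list of rows, each a list of 5 numbers: the opening, from -1 (shut) to 1 (fully open), so that 0 is half open, then the shift along the tool's x, y, z scaled (see below), then the turn about the tool's z scaled (see below). In form: [[[grip, tx, ty, tz, turn], ...]]. A call has exactly 8 rows; each row shifts and turns the commanded pose from where the row before left it, along the tool's axes as they then stand; what a row does not reach is not made up. The controller multiplies each number of a shift by 25 mm and each number of a turn by 90 degrees. A row lasts 1/8 s, in which the tool goes at most 62.5 mm and 10.7 degrees, less where a joint would pass 70% of its speed; a pose out of reach is approached as far as the arm can. A call with a number of a shift or a turn outside -1 to 1 is refused whole. A call with a gripper value outside its range is refused whole. The fingers move at their own pace and stop on an object; "squeeze" is the grip in N (left out, the last holds). Time passes only in rows, so rows that do not move let the fingers close, or fill a call up. It gives the time, the measured TCP pose, the force, the opening and the grip force at its end, in the units of the state.
- sense(): the state, without advancing time (a new reading comes with each control period).
- capture(name): name is "scene" or "top" or "wrist"; returns a dict with "image" (400x640x3 uint8, red, green, blue), "intrinsics" (3x3 intrinsics, pixels), "k1" (the pictures are not rectified: a ray, as slopes to the right and down, at radius r is drawn at 1 + k1 r^2 times it, then the intrinsics apply), "world_from_camera" (4x4, takes a point from camera to world coordinates). Camera axes: x right, y up, looking along -z (the intrinsics and any distortion apply to the point x, -y, -z); pixel columns grow to the right and rows downward; lengths in m; the calibration is good to about 2 mm. A picture is of the moment at which its call begins. There is no depth.
- hand_in(): hands the job in; it is judged then, once.
The state is a dict: "clock": time; "joints": joint angles; "dq": joint speeds; "joint_efforts": joint torques, N m; "tcp_pos": TCP position; "orientation": TCP orientation; "force": force on the tool from outside, world axes, zero at the start; "torque": the same for the moment, N m; "width": finger opening in m; "finger_force": force on a finger pad.
Only numpy, scipy, OpenCV 4.12 (cv2) and the standard library are available. Lean on these libraries where they do the work, as an engineer would, in place of code of your own. Each camera call takes 0.05 s, during which the arm holds its last target. There are 200 camera calls.

## Working session

There is one attempt and no reset: what is moved stays moved. The work goes in short steps, Python scripts to look and compute and a tool call to move; the robot and the scene stay as the last step left them, time stands still between calls to the robot, and variables do not carry over. Pictures are saved under pics/ and viewed, at most 10 in all, crops included, and the job is handed in when it is done.

Besides the shell and the picture viewer there is one more tool, called after "Emit:" in YAML: its name, and indented under it one key for each argument. carry_out: Moves the arm, as the interface text tells. Its arguments: {"type":"object","properties":{"targets":{"type":"array"},"squeeze":{"type":"number"}},"required":["targets"]}

```bash
ls; mkdir -p pics; python3 - <<'E'
from station import sense,capture,grip_depth
import cv2,numpy as np,pickle
s=sense();print({k:np.round(v,3).tolist() for k,v in s.items()},grip_depth)
d={}
for n in("scene","top","wrist"):
    c=capture(n);d[n]=c;cv2.imwrite(f"pics/{n}0.png",c["image"][:,:,::-1])
    print(n,np.round(c["intrinsics"],1).tolist(),c["k1"],np.round(c["world_from_camera"],3).tolist())
pickle.dump(d,open("c0.pkl","wb"))
E
```

```text
pics
{'clock': 0.0, 'joints': [-1.329, 0.468, -0.012, 1.604, 0.006, 1.071, -0.056], 'dq': [0.002, -0.001, 0.001, 0.002, -0.0, -0.001, -0.0], 'joint_efforts': [0.001, -52.058, -0.012, -24.373, -0.056, 0.017, 0.0], 'tcp_pos': [0.183, 0.623, 0.214], 'orientation': [-0.446, -3.11, 0.003], 'force': [0.277, -0.865, -0.333], 'torque': [0.041, -0.033, -0.005], 'finger_force': 0.0, 'width': 0.092} 0.0187
scene [[436.5, 0.0, 316.1], [0.0, 436.5, 202.6], [0.0, 0.0, 1.0]] -0.004442085272381055 [[0.708, 0.537, -0.459, -0.076], [-0.706, 0.55, -0.446, -0.632], [0.013, 0.64, 0.769, 0.937], [0.0, 0.0, 0.0, 1.0]]
top [[405.2, 0.0, 319.4], [0.0, 405.2, 198.5], [0.0, 0.0, 1.0]] -0.038479850898468 [[0.074, 0.974, -0.215, 0.199], [-0.997, 0.073, -0.014, -0.179], [0.002, 0.215, 0.977, 1.014], [0.0, 0.0, 0.0, 1.0]]
wrist [[326.1, 0.0, 322.5], [0.0, 326.1, 196.2], [0.0, 0.0, 1.0]] 0.018149136853701755 [[0.282, -0.922, -0.266, 0.106], [0.959, 0.271, 0.078, 0.645], [-0.0, -0.277, 0.961, 0.384], [0.0, 0.0, 0.0, 1.0]]
```

View pics/scene0.png

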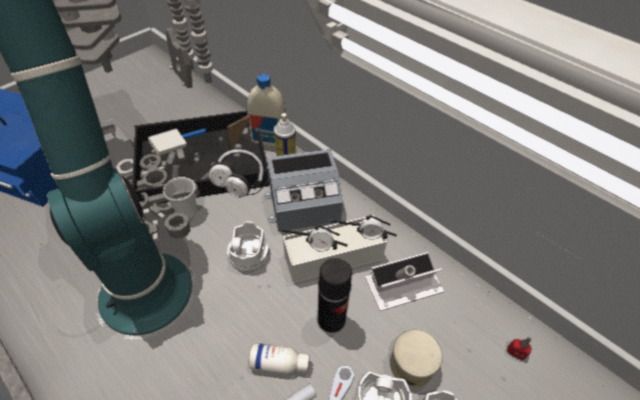

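View pics/top0.png

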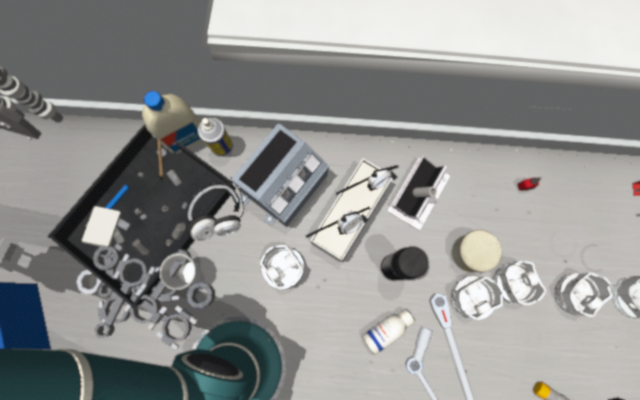

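```bash
cat > h.py <<'E'
import numpy as np,cv2,pickle
def ray(c,uv):
    K=c["intrinsics"];k=c["k1"]
    p=np.array([(uv[0]-K[0,2])/K[0,0],(uv[1]-K[1,2])/K[1,1]]);q=p.copy()
    for _ in range(20): q=p/(1+k*(q@q))
    T=c["world_from_camera"];d=T[:3,:3]@np.array([q[0],-q[1],-1]);return T[:3,3],d/np.linalg.norm(d)
def onz(c,uv,z):
    o,d=ray(c,uv);return o+d*(z-o[2])/d[2]
def tri(*cu):
    A=np.zeros((3,3));b=np.zeros(3);R=[ray(c,u) for c,u in cu]
    for o,d in R:
        P=np.eye(3)-np.outer(d,d);A+=P;b+=P@o
    x=np.linalg.solve(A,b);return x,max(np.linalg.norm(np.cross(x-o,d)) for o,d in R)
def proj(c,X):
    T=c["world_from_camera"];K=c["intrinsics"];p=T[:3,:3].T@(np.asarray(X)-T[:3,3]);q=np.array([p[0],-p[1]])/-p[2]
    q=q*(1+c["k1"]*(q@q));return np.array([K[0,0]*q[0]+K[0,2],K[1,1]*q[1]+K[1,2]])
E
python3 - <<'E'
from h import *
d=pickle.load(open("c0.pkl","rb"))
def crop(n,x,y,w,h):
    return cv2.resize(d[n]["image"][y:y+h,x:x+w,::-1],(400,300),interpolation=cv2.INTER_CUBIC)
a=np.hstack([crop("top",225,115,120,90),crop("top",365,145,120,90)])
b=np.hstack([crop("scene",255,145,120,90),crop("scene",350,235,120,90)])
cv2.imwrite("pics/z0.png",np.vstack([a,b]))
E
```

```text
(no output)
```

View pics/z0.png

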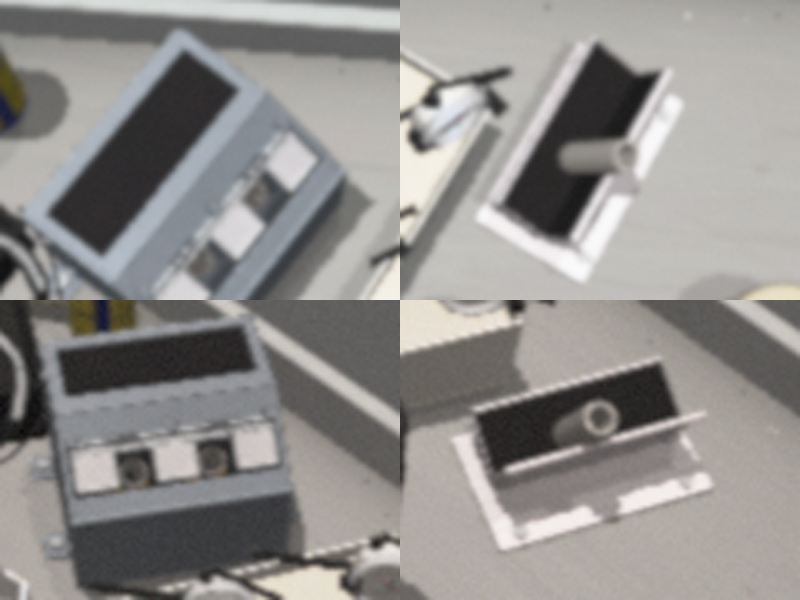

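```bash
python3 - <<'E'
from h import *
d=pickle.load(open("c0.pkl","rb"));T,S=d["top"],d["scene"];s=.3
t1=lambda x,y:(225+x*s,115+y*s); t2=lambda x,y:(365+(x-400)*s,145+y*s)
s1=lambda x,y:(255+x*s,145+(y-300)*s); s2=lambda x,y:(350+(x-400)*s,235+(y-300)*s)
P={}
for n,a,b in [("backR",t1(180,32),s1(252,320)),("frontR",t1(262,95),s1(268,380)),("flapTR",t1(295,134),s1(271,424)),("flapBR",t1(319,158),s1(279,464)),
 ("faceBotR",t1(343,180),s1(290,490)),("slotR",t1(262,195),s1(214,458)),("slotL",t1(208,262),s1(134,470)),("backL",t1(30,215),s1(45,345)),
 ("ledgeL",t2(575,240),s2(505,470)),("ledgeR",t2(670,72),s2(705,413)),("baseL",t2(585,280),s2(500,548)),("baseR",t2(680,98),s2(712,485)),
 ("bsL",t2(493,200),s2(475,410)),("bsR",t2(594,40),s2(660,361)),("pinc",t2(624,156),s2(600,417))]:
    P[n],e=tri((T,a),(S,b)); print(n,np.round(P[n]*1000).astype(int),"err mm %.1f"%(e*1e3))
for a,b in [("backR","backL"),("slotR","slotL"),("frontR","faceBotR"),("backR","frontR"),("ledgeL","ledgeR"),("bsL","bsR"),("baseL","baseR")]:
    v=P[b]-P[a];print(a,b,"len %.0f yaw %.1f"%(np.linalg.norm(v)*1e3,np.degrees(np.arctan2(v[1],v[0]))))
for n,a in (("can top rim?",(408,262)),("bottle",(210,128)),):print(n,onz(T,a,.2 if 'can' in n else .168))
v=P["bsR"]-P["bsL"]
E
```

```text
backR [565 -58 123] err mm 0.3
frontR [ 519 -120  133] err mm 0.2
flapTR [ 497 -145  118] err mm 0.1
flapBR [ 489 -162   92] err mm 0.0
faceBotR [ 478 -182   86] err mm 2.3
slotR [ 458 -123   93] err mm 0.7
slotL [406 -89  93] err mm 1.2
backL [422  30 131] err mm 0.2
ledgeL [ 379 -401   64] err mm 1.0
ledgeR [ 512 -470   64] err mm 0.8
baseL [ 360 -423    6] err mm 1.3
baseR [ 511 -497   -2] err mm 0.9
bsL [ 412 -347   38] err mm 1.6
bsR [ 538 -418   44] err mm 0.3
pinc [ 437 -428   96] err mm 0.9
backR backL len 168 yaw 148.4
slotR slotL len 62 yaw 146.7
frontR faceBotR len 87 yaw -123.5
backR frontR len 78 yaw -126.9
ledgeL ledgeR len 149 yaw -27.4
bsL bsR len 145 yaw -29.1
baseL baseR len 169 yaw -26.1
can top rim? [ 0.26148254 -0.35295402  0.2       ]
bottle [0.52727437 0.08883877 0.168     ]
```

Emit:
carry_out:
  targets:
    - [[-0.2,0,0,-1,0],[-0.2,0,0,-1,0],[-0.2,0,0,-1,0],[-0.2,0,0,-1,0],[-0.2,0,0,-1,0],[-0.2,0,0,-1,0],[-0.2,0,0,0,0],[-0.2,0,0,0,0]]

```text
clock: 1.15
tcp_pos: [0.1826, 0.6233, 0.3632]
orientation: [-0.446, -3.11, 0.003]
force: [0.3, 0.8, 0.5]
width: 0.0368
finger_force: 0.0
```

Emit:
carry_out:
  targets:
    - [[-0.2,-0.9,-0.12,-1,0],[-0.2,-0.9,-0.12,-1,0],[-0.2,-0.9,-0.12,-1,0],[-0.2,-0.9,-0.12,-1,0],[-0.2,-0.9,-0.12,-1,0],[-0.2,-0.9,-0.12,-1,0],[-0.2,-0.9,-0.12,-1,0],[-0.2,-0.9,-0.12,-1,0]]

```text
clock: 2.15
tcp_pos: [0.3493, 0.5499, 0.5635]
orientation: [-0.446, -3.109, 0.004]
force: [1.3, 0.4, -0.4]
width: 0.0368
finger_force: 0.0
```

```bash
cat > st.py <<'E'
from station import sense
import numpy as np
from scipy.spatial.transform import Rotation as R
s=sense();M=R.from_rotvec(s["orientation"]).as_matrix();z=M[:,2]
print("t %.2f"%s["clock"],"j",np.round(s["joints"],3).tolist(),"p",np.round(s["tcp_pos"],4).tolist(),"tilt %.1f dir %.1f"%(np.degrees(np.arccos(-z[2])),np.degrees(np.arctan2(z[1],z[0]))),
"x",np.round(M[:,0],3),"y",np.round(M[:,1],3),"f",np.round(s["force"],1),"w %.4f ff %.1f"%(s["width"],s["finger_force"]))
E
python3 st.py
```

```text
t 2.15 j [-1.11, 0.372, 0.089, 0.982, -0.033, 1.792, 0.252] p [0.3493, 0.5499, 0.5635] tilt 0.2 dir -118.5 x [-0.96   0.281  0.001] y [ 0.281  0.96  -0.003] f [ 1.3  0.4 -0.4] w 0.0368 ff 0.0
```

Emit:
carry_out:
  targets:
    - [[-0.2,0,0,-1,0],[-0.2,0,0,-1,0],[-0.2,0,0,-1,0],[-0.2,0,0,-1,0],[-0.2,0,0,-1,0],[-0.2,0,0,-1,0],[-0.2,0,0,0,0],[-0.2,0,0,0,0]]

```text
clock: 3.15
tcp_pos: [0.3344, 0.5278, 0.6465]
orientation: [0.44, 3.067, 0.137]
force: [-0.0, 0.2, 0.1]
width: 0.0368
finger_force: 0.0
```

```bash
python3 st.py
```

```text
t 3.15 j [-1.223, 0.291, 0.254, 0.92, -0.077, 1.841, 0.279] p [0.3344, 0.5278, 0.6465] tilt 5.6 dir 57.7 x [-0.959  0.282 -0.027] y [0.278 0.956 0.093] f [-0.   0.2  0.1] w 0.0368 ff 0.0
```

Emit:
carry_out:
  targets:
    - [[-0.2,0,0.8,-1,0],[-0.2,0,0.8,-1,0],[-0.2,0,0.8,-1,0],[-0.2,0,0.8,-1,0],[-0.2,0,0.8,-1,0],[-0.2,0,0.8,-1,0],[-0.2,0,0.8,-1,0],[-0.2,0,0.8,-1,0]]

```text
clock: 4.15
tcp_pos: [0.3342, 0.6054, 0.7307]
orientation: [0.424, 2.965, 0.421]
force: [-0.5, -0.1, 0.1]
width: 0.0366
finger_force: 0.0
```

```bash
python3 st.py
```

```text
t 4.15 j [-1.252, 0.383, 0.266, 0.624, -0.105, 1.842, 0.223] p [0.3342, 0.6054, 0.7307] tilt 17.3 dir 59.0 x [-0.954  0.29  -0.076] y [0.258 0.922 0.288] f [-0.5 -0.1  0.1] w 0.0366 ff 0.0
```

Emit:
carry_out:
  targets:
    - [[-0.2,-0.4,0.8,-1,0],[-0.2,-0.4,0.8,-1,0],[-0.2,-0.4,0.8,-1,0],[-0.2,-0.4,0.8,-1,0],[-0.2,-0.4,0.8,-1,0],[-0.2,-0.4,0.8,-1,0],[-0.2,-0.4,0.8,-1,0],[-0.2,-0.4,0.8,-1,0]]

```text
clock: 5.15
tcp_pos: [0.3768, 0.6026, 0.8273]
orientation: [0.406, 2.834, 0.691]
force: [-0.5, 0.8, -0.2]
width: 0.0366
finger_force: 0.0
```

```bash
python3 st.py
```

```text
t 5.15 j [-1.154, 0.421, 0.277, 0.375, -0.168, 1.842, 0.269] p [0.3768, 0.6026, 0.8273] tilt 29.3 dir 59.1 x [-0.943  0.308 -0.124] y [0.217 0.853 0.474] f [-0.5  0.8 -0.2] w 0.0366 ff 0.0
```

```bash
cat > plan.py <<'E'
from station import sense
import numpy as np,sys
from scipy.spatial.transform import Rotation as R
# shift of the world vector target-now over n rows with turn per row (scaled); prints rows [tx,ty,tz,turn]
def plan(target,n,turn=0,p=None,M=None):
    s=sense();p=s["tcp_pos"] if p is None else p
    M=R.from_rotvec(s["orientation"]).as_matrix() if M is None else M
    d=(np.asarray(target)-p)/n/.025
    for i in range(n):
        print([round(float(v),2) for v in M.T@d]+[turn]);M=M@R.from_rotvec([0,0,turn*np.pi/2]).as_matrix()
    return np.asarray(target),M
E
python3 - <<'E'
from plan import *
p,M=plan([.41,.36,.62],10,.116)
print("--");plan([.40,-.05,.40],14,0,p,M)
from h import *
T=pickle.load(open("c0.pkl","rb"))["top"]
for u in ((363,162),(395,170),(345,260),(310,243)):print(np.round(onz(T,u,.082),3))
E
```

```text
[-0.32, -1.19, 0.35, 0.116]
[-0.53, -1.11, 0.35, 0.116]
[-0.73, -1.0, 0.35, 0.116]
[-0.89, -0.85, 0.35, 0.116]
[-1.03, -0.68, 0.35, 0.116]
[-1.14, -0.48, 0.35, 0.116]
[-1.21, -0.26, 0.35, 0.116]
[-1.23, -0.04, 0.35, 0.116]
[-1.22, 0.19, 0.35, 0.116]
[-1.17, 0.4, 0.35, 0.116]
--
[-1.2, 0.57, 0.05, 0]
[-1.2, 0.57, 0.05, 0]
[-1.2, 0.57, 0.05, 0]
[-1.2, 0.57, 0.05, 0]
[-1.2, 0.57, 0.05, 0]
[-1.2, 0.57, 0.05, 0]
[-1.2, 0.57, 0.05, 0]
[-1.2, 0.57, 0.05, 0]
[-1.2, 0.57, 0.05, 0]
[-1.2, 0.57, 0.05, 0]
[-1.2, 0.57, 0.05, 0]
[-1.2, 0.57, 0.05, 0]
[-1.2, 0.57, 0.05, 0]
[-1.2, 0.57, 0.05, 0]
[ 0.501 -0.263  0.082]
[ 0.487 -0.341  0.082]
[ 0.265 -0.234  0.082]
[ 0.297 -0.152  0.082]
```

Emit:
carry_out:
  targets:
    - [[-0.2,-0.3,-1,0.35,0.116],[-0.2,-0.5,-1,0.35,0.116],[-0.2,-0.7,-1,0.35,0.116],[-0.2,-0.85,-0.8,0.35,0.116],[-0.2,-0.95,-0.65,0.35,0.116],[-0.2,-1,-0.45,0.35,0.116],[-0.2,-1,-0.25,0.35,0.116],[-0.2,-1,-0.05,0.35,0.116]]

```text
clock: 6.15
tcp_pos: [0.4005, 0.4316, 0.6715]
orientation: [-2.215, -1.853, -0.714]
force: [-0.2, -0.3, -0.1]
width: 0.0371
finger_force: 0.0
```

```bash
python3 st.py
```

```text
t 6.15 j [-1.222, -0.07, 0.367, 1.349, -0.065, 1.354, -1.03] p [0.4005, 0.4316, 0.6715] tilt 29.3 dir 59.1 x [0.115 0.881 0.458] y [ 0.961 -0.216  0.173] f [-0.2 -0.3 -0.1] w 0.0371 ff 0.0
```

```bash
python3 - <<'E'
from plan import *
p,M=plan([.40,.39,.645],2,.115)
plan([.385,-.16,.31],20,0,p,M)
E
```

```text
[-0.98, 0.08, 0.11, 0.115]
[-0.95, 0.25, 0.11, 0.115]
[-1.16, 0.54, 0.11, 0]
[-1.16, 0.54, 0.11, 0]
[-1.16, 0.54, 0.11, 0]
[-1.16, 0.54, 0.11, 0]
[-1.16, 0.54, 0.11, 0]
[-1.16, 0.54, 0.11, 0]
[-1.16, 0.54, 0.11, 0]
[-1.16, 0.54, 0.11, 0]
[-1.16, 0.54, 0.11, 0]
[-1.16, 0.54, 0.11, 0]
[-1.16, 0.54, 0.11, 0]
[-1.16, 0.54, 0.11, 0]
[-1.16, 0.54, 0.11, 0]
[-1.16, 0.54, 0.11, 0]
[-1.16, 0.54, 0.11, 0]
[-1.16, 0.54, 0.11, 0]
[-1.16, 0.54, 0.11, 0]
[-1.16, 0.54, 0.11, 0]
[-1.16, 0.54, 0.11, 0]
[-1.16, 0.54, 0.11, 0]
```

Emit:
carry_out:
  targets:
    - [[-0.2,-1,0.1,0.1,0.115],[-0.2,-1,0.25,0.1,0.115],[-0.2,-1,0.46,0.1,0],[-0.2,-1,0.46,0.1,0],[-0.2,-1,0.46,0.1,0],[-0.2,-1,0.46,0.1,0],[-0.2,-1,0.46,0.1,0],[-0.2,-1,0.46,0.1,0]]

```text
clock: 7.15
tcp_pos: [0.3964, 0.247, 0.5591]
orientation: [-2.447, -1.401, -0.644]
force: [0.3, -0.6, 0.6]
width: 0.0366
finger_force: 0.0
```

Emit:
carry_out:
  targets:
    - [[-0.2,-1,0.46,0.1,0],[-0.2,-1,0.46,0.1,0],[-0.2,-1,0.46,0.1,0],[-0.2,-1,0.46,0.1,0],[-0.2,-1,0.46,0.1,0],[-0.2,-1,0.46,0.1,0],[-0.2,-1,0.46,0.1,0],[-0.2,-1,0.46,0.1,0]]

```text
clock: 8.15
tcp_pos: [0.3929, 0.0581, 0.4442]
orientation: [-2.451, -1.4, -0.644]
force: [-0.5, -0.5, 0.4]
width: 0.0367
finger_force: 0.0
```

```bash
python3 st.py; python3 -c "
from plan import *
plan([.385,-.16,.31],8)"
```

```text
t 8.15 j [0.211, -0.287, -0.046, 2.013, -0.513, 1.253, -0.245] p [0.3929, 0.0581, 0.4442] tilt 29.3 dir 58.9 x [0.442 0.752 0.489] y [ 0.861 -0.509  0.005] f [-0.5 -0.5  0.4] w 0.0367 ff 0.0
[-1.17, 0.52, 0.12, 0]
[-1.17, 0.52, 0.12, 0]
[-1.17, 0.52, 0.12, 0]
[-1.17, 0.52, 0.12, 0]
[-1.17, 0.52, 0.12, 0]
[-1.17, 0.52, 0.12, 0]
[-1.17, 0.52, 0.12, 0]
[-1.17, 0.52, 0.12, 0]
```

Emit:
carry_out:
  targets:
    - [[-0.2,-0.9,0.8,0.3,0],[-0.2,-0.9,0.8,0.3,0],[-0.2,-0.9,0.8,0.3,0],[-0.2,-0.9,0.5,0.3,0],[-0.2,-0.9,0.3,0.3,0],[-0.2,-0.9,0.3,0.3,0],[-0.2,0,0,0,0],[-0.2,0,0,0,0]]

```text
clock: 9.15
tcp_pos: [0.4201, -0.0676, 0.34]
orientation: [-2.45, -1.401, -0.643]
force: [-0.6, 0.3, 0.4]
width: 0.0365
finger_force: 0.0
```

```bash
python3 st.py; python3 - <<'E'
from station import capture
import cv2,pickle
d={n:capture(n) for n in ("wrist","scene","top")};pickle.dump(d,open("c1.pkl","wb"));cv2.imwrite("pics/w1.png",d["wrist"]["image"][:,:,::-1])
E
```

```text
t 9.15 j [0.294, -0.079, 0.16, 2.079, -0.548, 1.154, 0.152] p [0.4201, -0.0676, 0.34] tilt 29.3 dir 59.0 x [0.441 0.752 0.489] y [ 0.861 -0.508  0.005] f [-0.6  0.3  0.4] w 0.0365 ff 0.0
```

View pics/w1.png

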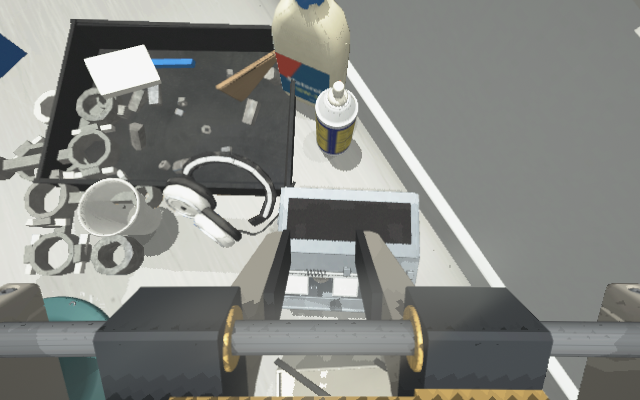

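```bash
python3 - <<'E'
from h import *
d=pickle.load(open("c1.pkl","rb"))
cv2.imwrite("pics/w1z.png",cv2.resize(d["wrist"]["image"][180:300,270:430,::-1],(800,600),interpolation=cv2.INTER_CUBIC))
E
```

```text
(no output)
```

View pics/w1z.png

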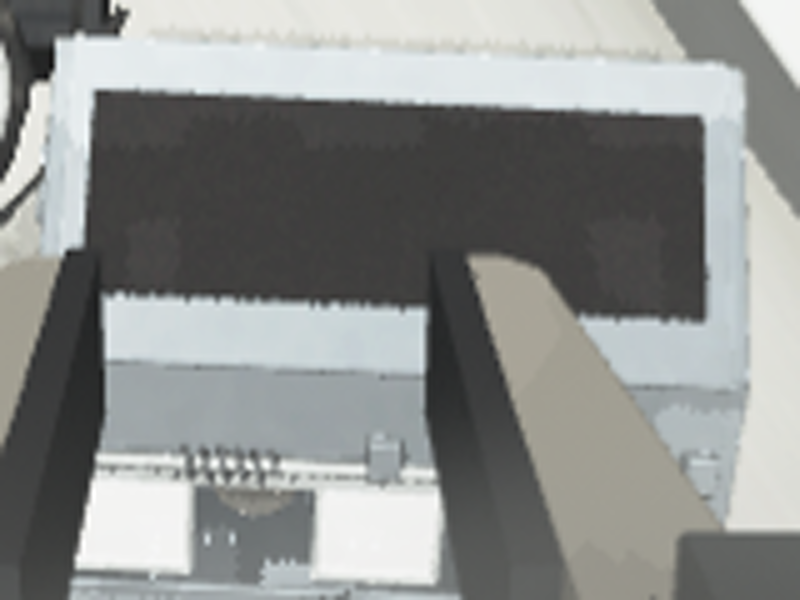

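```bash
cat > disp.py <<'E'
from h import *
def fit(c,pts):
    pass
E
python3 - <<'E'
from h import *
d=pickle.load(open("c1.pkl","rb"));W=d["wrist"]
w=lambda x,y:(270+x/5-.4,180+y/5-.4)
P={n:onz(W,w(*u),.133) for n,u in dict(BL=(57,40),BR=(744,70),F1=(107,361),F2=(425,376),FR=(745,388)).items()}
for n in P:print(n,np.round(P[n]*1e3,1))
ang=lambda a,b:np.degrees(np.arctan2(*(P[b]-P[a])[1::-1]))
print("back",ang("BL","BR"),np.linalg.norm(P["BR"]-P["BL"]),"front",ang("F1","F2"),ang("F1","FR"),"side",ang("FR","BR"),np.linalg.norm(P["FR"]-P["BR"]))
yaw=np.radians((ang("BL","BR")+ang("F1","FR"))/2+90); X=np.array([np.cos(yaw),np.sin(yaw),0]);Y=np.array([-X[1],X[0],0])
mid=(P["BL"]+P["BR"])/2; f=np.mean([P[k]@X for k in("F1","F2","FR")])
edge=X*f+Y*(mid@Y)+np.array([0,0,.133]); print("yaw",np.degrees(yaw),"front edge mid",edge,"depth",mid@X-f)
c35,s35=np.cos(np.radians(35)),np.sin(np.radians(35))
wx=X*c35+np.array([0,0,s35]);wz=-X*s35+np.array([0,0,c35])
org=edge-.051*wx
for n,u in dict(slotL=(192,530),slotR=(314,530),midR=(440,530),hinge=(314,482),slottop=(314,490),flapbot=(375,582),flapbotL=(130,572)).items():
    o,dd=ray(W,w(*u));x=o+dd*((edge-o)@wz)/(dd@wz);print(n,"well x,y mm",np.round([(x-org)@wx*1e3,(x-org)@Y*1e3],1))
print("well org",org)
pickle.dump((org,wx,Y,wz),open("well.pkl","wb"))
for n in("scene","top"):
    u=[proj(d[n],org+Y*y) for y in(.031,-.031)];print(n,np.round(u,1).tolist())
E
```

```text
BL [419.9  34.1 133. ]
BR [563.3 -59.4 133. ]
F1 [391.9 -41.2 133. ]
F2 [455.4 -82.8 133. ]
FR [ 519.4 -123.7  133. ]
back -33.127140854176204 0.17111848913377284 front -33.24053531228031 -32.932467261775784 side 55.69956457861768 0.07788175086811429
yaw 56.970195942024006 front edge mid [ 0.44893337 -0.07825659  0.133     ] depth 0.0782728718728645
slotL well x,y mm [ 3.4 46.7]
slotR well x,y mm [ 5.  16.4]
midR well x,y mm [  6.7 -14.8]
hinge well x,y mm [19.2 17.1]
slottop well x,y mm [16.9 16.9]
flapbot well x,y mm [-9.9  0.3]
flapbotL well x,y mm [-10.2  62.1]
well org [ 0.4261619  -0.11328168  0.1037476 ]
scene [[295.6, 195.8], [319.7, 192.2]]
top [[289.5, 195.8], [305.9, 175.1]]
```

```bash
python3 - <<'E'
import pickle,numpy as np
org,wx,Y,wz=pickle.load(open("well.pkl","rb"))
org=org-.001*wx+.0006*Y
pickle.dump((org,wx,Y,wz),open("well.pkl","wb"))
from plan import *
M=R.from_rotvec(sense()["orientation"]).as_matrix();tz=M[:,2]
for y in(-.031,.031):
    g=org+.0015*wx+y*Y-.042*wz+.019*tz;pre=g-.11*tz
    print(y,"final",g.round(4),"pre",pre.round(4))
    if y<0: plan(pre,4); 
print("tz in well",tz@wx,tz@Y,tz@wz,"wz in tool",M.T@wz, "y.Y",M[:,1]@Y)
E
```

```text
-0.031 final [ 0.4698 -0.1014  0.0531] pre [ 0.4421 -0.1474  0.149 ]
[-1.44, 0.59, 1.39, 0]
[-1.44, 0.59, 1.39, 0]
[-1.44, 0.59, 1.39, 0]
[-1.44, 0.59, 1.39, 0]
0.031 final [ 0.4178 -0.0676  0.0531] pre [ 0.3901 -0.1136  0.149 ]
tz in well -0.10021124404742082 0.017225933921735388 -0.994817055426269 wz in tool [-0.09943783 -0.02124017 -0.99481706] y.Y -0.9990083724179332
```

Emit:
carry_out:
  targets:
    - [[-0.2,-0.96,0.39,0.93,0.028],[-0.2,-0.96,0.39,0.93,0],[-0.2,-0.96,0.39,0.93,0],[-0.2,-0.96,0.39,0.93,0],[-0.2,-0.96,0.39,0.93,0],[-0.2,-0.96,0.39,0.93,0],[-0.2,0,0,0,0],[-0.2,0,0,0,0]]
  squeeze: 40

```text
clock: 10.3
tcp_pos: [0.4365, -0.146, 0.1473]
orientation: [-2.473, -1.343, -0.633]
force: [0.5, 0.6, 0.1]
width: 0.0369
finger_force: 0.0
```

```bash
python3 st.py; python3 - <<'E'
from plan import *
plan([.4698,-.1014,.0531],5)
from station import capture
from h import *
d={n:capture(n) for n in ("wrist","scene")};pickle.dump(d,open("c2.pkl","wb"))
a=cv2.resize(d["wrist"]["image"][180:330,220:420,::-1],(800,600),interpolation=cv2.INTER_CUBIC)
cv2.imwrite("pics/w2.png",a)
E
```

```text
t 10.30 j [0.409, 0.303, 0.225, 2.171, -0.775, 0.891, 0.617] p [0.4365, -0.146, 0.1473] tilt 29.3 dir 59.0 x [0.479 0.729 0.489] y [ 0.841 -0.54  -0.017] f [0.5 0.6 0.1] w 0.0369 ff 0.0
[0.02, 0.04, 0.87, 0]
[0.02, 0.04, 0.87, 0]
[0.02, 0.04, 0.87, 0]
[0.02, 0.04, 0.87, 0]
[0.02, 0.04, 0.87, 0]
```

View pics/w2.png

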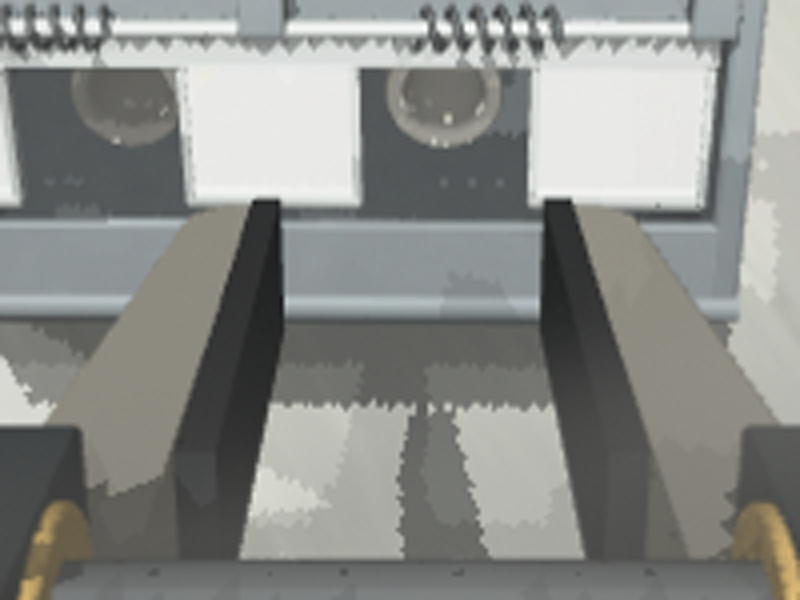

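```bash
python3 - <<'E'
from h import *
d=pickle.load(open("c2.pkl","rb"));W=d["wrist"]
org,wx,Y,wz=pickle.load(open("well.pkl","rb"))
w=lambda x,y:(220+x/4-.4,180+y/4-.4)
def pl(u,z):
    o,dd=ray(W,w(*u));x=o+dd*((org+z*wz-o)@wz)/(dd@wz);return np.round([(x-org)@wx*1e3,(x-org)@Y*1e3],1)
for n,u,z in [("flapBL",(190,204),0),("flapBR",(708,208),0),("slotL",(361,150),0),("slotR",(530,150),0),("midL",(185,150),0),("faceBot",(440,308),0),
 ("pinbot",(443,146),-.024),("pinL",(387,92),-.024),("pinR",(501,92),-.024),("pinAL",(72,92),-.024)]: print(n,pl(u,z))
E
```

```text
flapBL [-8.8 14.9]
flapBR [ -9.4 -79. ]
slotL [  2.1 -16.4]
slotR [  2.1 -46.6]
midL [ 2.  15.1]
faceBot [-30.7 -30.6]
pinbot [ -8.5 -31.2]
pinL [  3.1 -20.2]
pinR [  3.1 -42.5]
pinAL [ 3.1 41.5]
```

Emit:
carry_out:
  targets:
    - [[-0.2,0.1,0.1,0.6,0],[-0.2,0.1,0.1,0.6,0],[-0.2,0,0,0.65,0],[-0.2,0,0,0.65,0],[-0.2,0,0,0.65,0],[-0.2,0,0,0.62,0],[-0.2,0,0,0.6,0],[-0.2,0,0,0,0]]

```text
clock: 11.4
tcp_pos: [0.4692, -0.0987, 0.0519]
orientation: [-2.471, -1.342, -0.629]
force: [-0.8, -0.6, -2.4]
width: 0.0367
finger_force: 1.0
```

```bash
python3 st.py; python3 - <<'E'
from h import *
from station import sense
from scipy.spatial.transform import Rotation as R
org,wx,Y,wz=pickle.load(open("well.pkl","rb"));org=org+.0025*wx;pickle.dump((org,wx,Y,wz),open("well.pkl","wb"))
s=sense();p=np.array(s["tcp_pos"])-org;print(np.round([p@wx,p@Y,p@wz],4))
M=R.from_rotvec(s["orientation"]).as_matrix();print("wz in tool",M.T@wz)
E
```

```text
t 11.40 j [0.384, 0.493, 0.109, 2.201, -0.996, 0.686, 0.769] p [0.4692, -0.0987, 0.0519] tilt 29.2 dir 59.4 x [0.48  0.729 0.488] y [ 0.841 -0.54  -0.021] f [-0.8 -0.6 -2.4] w 0.0367 ff 1.0
[-0.002  -0.0287 -0.063 ]
wz in tool [-0.10113244 -0.02037656 -0.99466428]
```

Emit:
carry_out:
  targets:
    - [[-0.2,0,0.09,0,0],[-1,0,0,0,0],[-1,0,0,0,0],[-1,0,0,0,0],[-1,0,0,0,0],[-1,-0.02,0,-0.3,0],[-1,-0.05,0,-0.5,0],[-1,-0.05,0,-0.5,0]]
  squeeze: 45

```text
clock: 12.4
tcp_pos: [0.4615, -0.1172, 0.0805]
orientation: [-2.473, -1.342, -0.63]
force: [-1.7, -0.1, -5.0]
width: 0.023
finger_force: 47.2
```

```bash
python3 st.py
```

```text
t 12.40 j [0.391, 0.437, 0.153, 2.191, -0.921, 0.75, 0.718] p [0.4615, -0.1172, 0.0805] tilt 29.2 dir 59.2 x [0.48  0.729 0.487] y [ 0.841 -0.541 -0.019] f [-1.7 -0.1 -5. ] w 0.0230 ff 47.2
```

Emit:
carry_out:
  targets:
    - [[-1,-0.06,0,-0.6,0],[-1,-0.06,0,-0.6,0],[-1,-0.06,0,-0.6,0],[-1,-0.06,0,-0.6,0],[-1,-0.06,0,-0.6,0],[-1,-0.1,0,-0.9,0],[-1,-0.1,0,-0.9,0],[-1,-0.1,0,-0.9,0]]

```text
clock: 13.4
tcp_pos: [0.4188, -0.1879, 0.1982]
orientation: [-2.473, -1.342, -0.632]
force: [0.6, -0.4, -2.1]
width: 0.0225
finger_force: 45.0
```

```bash
python3 st.py; python3 - <<'E'
from station import capture
from h import *
d={n:capture(n) for n in ("wrist","scene","top")};pickle.dump(d,open("c3.pkl","wb"))
def crop(n,x,y,w,h):
    return cv2.resize(d[n]["image"][y:y+h,x:x+w,::-1],(400,300),interpolation=cv2.INTER_CUBIC)
cv2.imwrite("pics/z3.png",np.vstack([np.hstack([crop("wrist",220,160,200,150),crop("scene",240,110,160,120)]),np.hstack([crop("top",375,140,100,75),crop("scene",345,240,120,90)])]))
E
```

```text
t 13.40 j [0.451, 0.239, 0.284, 2.104, -0.676, 1.031, 0.576] p [0.4188, -0.1879, 0.1982] tilt 29.2 dir 59.1 x [0.48  0.729 0.488] y [ 0.841 -0.541 -0.018] f [ 0.6 -0.4 -2.1] w 0.0225 ff 45.0
```

View pics/z3.png

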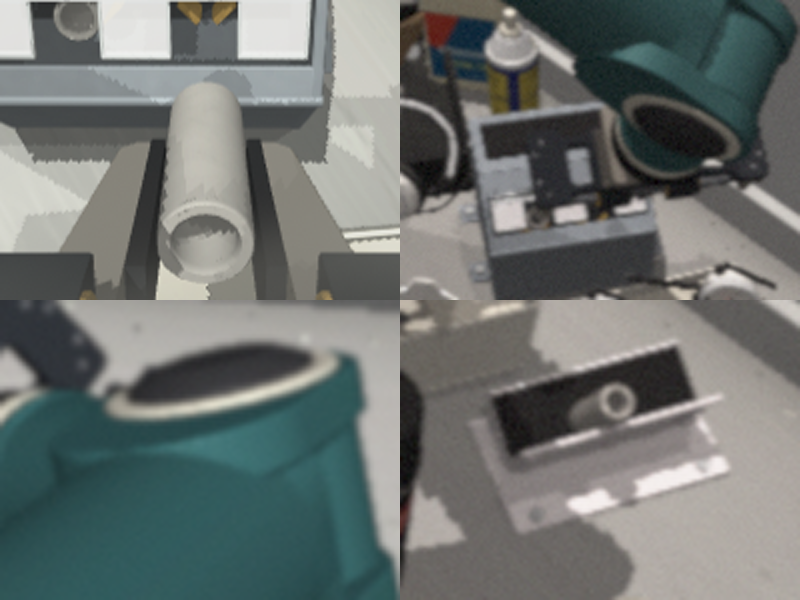

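```bash
python3 - <<'E'
from h import *
d0=pickle.load(open("c0.pkl","rb"));T,S=d0["top"],d0["scene"]
for n,c,roi in (("top",T,(375,430,238,290)),("scene",S,(310,360,250,340))):
    x0,x1,y0,y1=roi;m=(c["image"][y0:y1,x0:x1].max(2)<45).astype(np.uint8)
    k,l,st,ce=cv2.connectedComponentsWithStats(m);i=1+st[1:,4].argmax();print(n,st[i][:4]+[x0,y0,0,0],ce[i]+[x0,y0])
print("top@.22",onz(T,(413,262),.22),onz(S,(336,272),.22),tri((T,(413,262)),(S,(336,271))))
print("base",onz(T,(392,265),0),onz(S,(333,322),0))
d=pickle.load(open("c3.pkl","rb"));W=d["wrist"]
org,wx,Y,wz=pickle.load(open("well.pkl","rb"))
tcp=np.array([.4188,-.1879,.1982]);cen=tcp+.002*wx+.004*wz
for h in(.035,-.035):print("pin end px (crop)",(proj(W,cen+h*wz)-[220,160])*2)
# dial indicators
for u in((380,178),(350,220),(397,168),(366,208)):print(np.round(onz(T,u,.14),3))
E
```

```text
top [383 250  30  29] [395.20064725 268.95145631]
scene [318 274  32  58] [331.82980456 304.05618893]
top@.22 [ 0.26063418 -0.35842809  0.22      ] [ 0.25840264 -0.36262571  0.22      ] (array([ 0.26130358, -0.35952455,  0.21630215]), np.float64(0.0004529739750591453))
base [ 0.26670864 -0.35619097  0.        ] [ 0.26104945 -0.36534093  0.        ]
pin end px (crop) [205.3211809  247.76120197]
pin end px (crop) [209.16234594 114.65430199]
[ 0.448 -0.298  0.14 ]
[ 0.348 -0.236  0.14 ]
[ 0.474 -0.335  0.14 ]
[ 0.377 -0.27   0.14 ]
```

```bash
python3 - <<'E'
from plan import *
p,M=plan([.42,-.25,.27],3)
print();plan([.45,-.50,.22],10,0,p,M)
E
```

```text
[-0.13, 0.44, -1.18, 0]
[-0.13, 0.44, -1.18, 0]
[-0.13, 0.44, -1.18, 0]

[-0.77, 0.65, -0.21, 0]
[-0.77, 0.65, -0.21, 0]
[-0.77, 0.65, -0.21, 0]
[-0.77, 0.65, -0.21, 0]
[-0.77, 0.65, -0.21, 0]
[-0.77, 0.65, -0.21, 0]
[-0.77, 0.65, -0.21, 0]
[-0.77, 0.65, -0.21, 0]
[-0.77, 0.65, -0.21, 0]
[-0.77, 0.65, -0.21, 0]
```

Emit:
carry_out:
  targets:
    - [[-1,-0.1,0.4,-1,-0.02],[-1,-0.1,0.4,-1,-0.02],[-1,-0.1,0.4,-1,0],[-1,-0.7,0.6,-0.5,0],[-1,-0.9,0.8,-0.3,0],[-1,-0.9,0.8,-0.2,0],[-1,-0.9,0.8,-0.2,0],[-1,-0.9,0.7,-0.2,0]]

```text
clock: 14.55
tcp_pos: [0.4491, -0.3818, 0.2364]
orientation: [-2.436, -1.424, -0.645]
force: [1.4, -0.1, -1.9]
width: 0.0227
finger_force: 45.0
```

Emit:
carry_out:
  targets:
    - [[-1,-0.9,0.7,-0.2,0],[-1,-0.9,0.7,-0.2,0],[-1,-0.9,0.7,-0.2,0],[-1,-0.9,0.7,-0.2,0],[-1,0,0,0,0],[-1,0,0,0,0],[-1,0,0,0,0],[-1,0,0,0,0]]

```text
clock: 15.55
tcp_pos: [0.4664, -0.493, 0.213]
orientation: [-2.439, -1.426, -0.646]
force: [0.4, -0.0, -1.4]
width: 0.0227
finger_force: 45.0
```

```bash
python3 st.py; python3 - <<'E'
from station import capture
from h import *
d={n:capture(n) for n in ("wrist","scene","top")};pickle.dump(d,open("c4.pkl","wb"))
cv2.imwrite("pics/w4.png",cv2.resize(d["wrist"]["image"][60:300,170:490,::-1],(800,600),interpolation=cv2.INTER_CUBIC))
E
```

```text
t 15.55 j [0.743, 0.676, 0.378, 1.41, -0.673, 1.433, 0.776] p [0.4664, -0.493, 0.213] tilt 29.3 dir 59.1 x [0.425 0.762 0.488] y [ 0.87  -0.493  0.013] f [ 0.4 -0.  -1.4] w 0.0227 ff 45.0
```

View pics/w4.png

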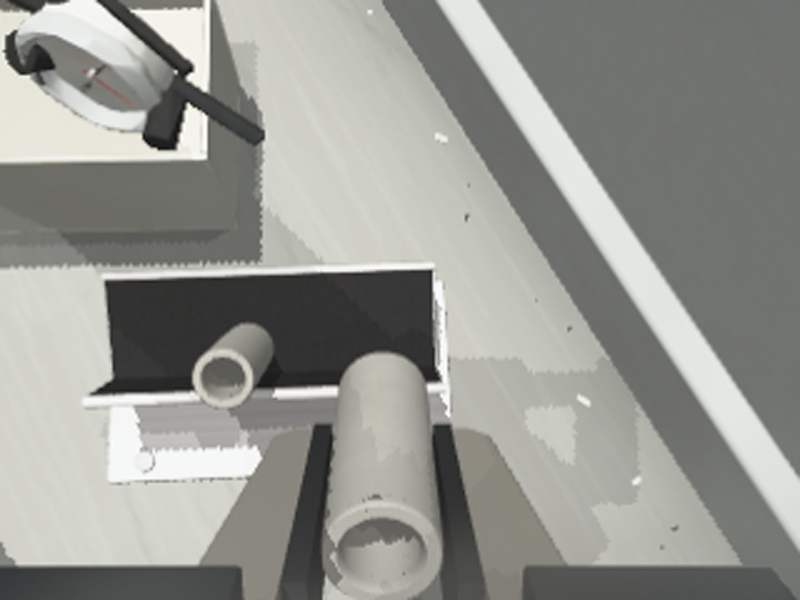

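```bash
python3 - <<'E'
from h import *
d0=pickle.load(open("c0.pkl","rb"));T,S=d0["top"],d0["scene"];W=pickle.load(open("c4.pkl","rb"))["wrist"];s=.3
t2=lambda x,y:(365+(x-400)*s,145+y*s); s2=lambda x,y:(350+(x-400)*s,235+(y-300)*s); w=lambda x,y:(170+x/2.5,60+y/2.5)
P={}
for n,a,b,c in [("BTL",t2(575,240),s2(505,470),w(85,402)),("BTR",t2(670,72),s2(705,413),w(447,386)),
 ("LFL",t2(493,200),s2(475,410),w(105,277)),("LFR",t2(594,40),s2(660,361),w(434,266)),("pinc",t2(624,156),s2(600,417),w(224,377))]:
    for nm,o in (("TSW",[(T,a),(S,b),(W,c)]),("SW",[(S,b),(W,c)]),("TS",[(T,a),(S,b)]) ):
        P[n,nm],e=tri(*o);print(n,nm,np.round(P[n,nm]*1e3,1),"%.1f"%(e*1e3))
for k in("TSW","SW"):
  for a,b in(("BTL","BTR"),("LFL","LFR")):
    v=P[b,k]-P[a,k];print(k,a,"len %.1f yaw %.2f"%(np.linalg.norm(v)*1e3,np.degrees(np.arctan2(v[1],v[0]))))
for n,z in(("BTL",.066),("BTR",.066)):pass
for u in((85,402),(447,386)):print("W bt@.066",onz(W,w(*u),.066))
for u in((105,277),(434,266)):print("W lf@.05",onz(W,w(*u),.05))
print("pin c@.099",onz(W,w(224,377),.099))
# pin in hand: axis image
print(proj(W,[.4664,-.493,.213]))
E
```

```text
BTL TSW [ 379.  -401.2   63.9] 1.1
BTL SW [ 378.6 -400.8   62.9] 0.2
BTL TS [ 379.2 -401.2   63.5] 1.0
BTR TSW [ 512.2 -469.6   63. ] 1.1
BTR SW [ 512.8 -469.6   63. ] 0.3
BTR TS [ 511.6 -469.7   63.6] 0.8
LFL TSW [ 408.5 -347.8   44.7] 2.7
LFL SW [ 407.1 -351.1   50.4] 0.7
LFL TS [ 411.8 -347.3   38.4] 1.6
LFR TSW [ 538.5 -417.3   44.5] 0.9
LFR SW [ 539.2 -417.    43.6] 0.7
LFR TS [ 538.5 -417.7   43.9] 0.3
pinc TSW [ 436.2 -428.1   96.7] 1.0
pinc SW [ 435.7 -429.1   99.1] 0.1
pinc TS [ 437.1 -427.9   95.5] 0.9
TSW BTL len 149.7 yaw -27.18
TSW LFL len 147.5 yaw -28.12
SW BTL len 150.9 yaw -27.16
SW LFL len 147.8 yaw -26.50
W bt@.066 [ 0.37927787 -0.40197017  0.066     ]
W bt@.066 [ 0.51222363 -0.469609    0.066     ]
W lf@.05 [ 0.40709537 -0.35018438  0.05      ]
W lf@.05 [ 0.53779088 -0.41784472  0.05      ]
pin c@.099 [ 0.43572825 -0.42903682  0.099     ]
[323.87313456 244.0990372 ]
```

```bash
cat > ledge.py <<'E'
import numpy as np,pickle
from station import sense
from scipy.spatial.transform import Rotation as R
yaw=np.radians(-117.2);t=np.radians(22)
b=np.array([np.cos(yaw),np.sin(yaw),0]);up=np.array([0,0,1.])
zl=up*np.cos(t)+b*np.sin(t);xl=b*np.cos(t)-up*np.sin(t);yl=np.cross(zl,xl)
O=np.array([.4526,-.4215,.029])
OFF=np.array([.0016,0,-.0042])   # pin centre in tool frame
def M_(): return R.from_rotvec(sense()["orientation"]).as_matrix()
def tcp_for(C,y,delta,back=0,off=OFF):
    a=np.array([np.sin(delta),np.cos(delta)]);n=np.array([a[1],-a[0]])
    c=np.array(C)+.035*a-.0117*n+back*a
    return O+xl*c[0]+zl*c[1]+yl*y-M_()@off
def rows(target,n,p=None):
    p=sense()["tcp_pos"] if p is None else p
    v=M_().T@(np.asarray(target)-p)/.025
    print("total",np.round(v,2),"per row",np.round(v/n,3))
def inledge(p): 
    q=np.asarray(p)-O;return np.round(np.array([q@xl,q@yl,q@zl])*1e3,1)
E
python3 - <<'E'
from ledge import *
M=M_();print("xl,yl,zl in tool",np.round(M.T@xl,3),np.round(M.T@yl,3),np.round(M.T@zl,3))
d=np.radians(13)
A=tcp_for((-.014,.004),.042,d,.06);B=tcp_for((-.014,.004),.042,d)
print(A,B);rows(A,4);rows(B,3,A);print(inledge(sense()["tcp_pos"]))
E
```

```text
xl,yl,zl in tool [-0.992  0.034 -0.125] [0.03  0.999 0.032] [ 0.126  0.028 -0.992]
[ 0.47505174 -0.46988515  0.11803739] [ 0.49078257 -0.43927626  0.06888827]
total [-0.98 -0.21  3.79] per row [-0.246 -0.052  0.948]
total [ 0.24 -0.08  2.39] per row [ 0.08  -0.028  0.795]
[-15.3  45.  192.1]
```

Emit:
carry_out:
  targets:
    - [[-1,-0.25,-0.05,0.95,0],[-1,-0.25,-0.05,0.95,0],[-1,-0.25,-0.05,0.95,0],[-1,-0.25,-0.05,0.95,0],[-1,0.06,-0.02,0.6,0],[-1,0.06,-0.02,0.6,0],[-1,0.06,-0.02,0.6,0],[-1,0.06,-0.02,0.5,0]]

```text
clock: 16.7
tcp_pos: [0.4906, -0.4403, 0.0696]
orientation: [-2.439, -1.425, -0.646]
force: [0.4, -0.8, -1.3]
width: 0.0228
finger_force: 45.0
```

```bash
python3 st.py; python3 -c "
from ledge import *
print(inledge(sense()['tcp_pos']),inledge(tcp_for((-.014,.004),.042,.227)),M_().T@sense()['force'])"
```

```text
t 16.70 j [0.699, 0.785, 0.317, 1.571, -0.756, 1.177, 0.87] p [0.4906, -0.4403, 0.0696] tilt 29.2 dir 59.1 x [0.425 0.762 0.488] y [ 0.869 -0.494  0.013] f [ 0.4 -0.8 -1.3] w 0.0228 ff 45.0
[-15.8  42.4  37.4] [-16.5  42.1  36.4] [-1.11123694  0.72459974  0.91789021]
```

Emit:
carry_out:
  targets:
    - [[-1,0,0,0,0],[-1,-0.01,0,0.06,0],[-1,-0.01,0,0.06,0],[-1,-0.01,0,0.06,0],[-1,-0.01,0,0.06,0],[-1,0,0,0,0],[-1,0,0,0,0],[-1,0,0,0,0]]
  squeeze: 15

```text
clock: 17.7
tcp_pos: [0.4908, -0.4409, 0.0668]
orientation: [-2.442, -1.425, -0.647]
force: [-3.9, -1.8, 9.5]
width: 0.0227
finger_force: 15.0
```

```bash
cat > lf.py <<'E'
from ledge import *
s=sense();f=np.array(s["force"]);print("t",s["clock"],"ledge",inledge(s["tcp_pos"]),"F ledge",np.round([f@xl,f@yl,f@zl],1),"w",round(s["width"],4),"ff",round(s["finger_force"],1))
E
python3 lf.py
```

```text
t 17.7 ledge [-14.4  42.9  35. ] F ledge [-0.4 -2.6 10.1] w 0.0227 ff 15.0
```

Emit:
carry_out:
  targets:
    - [[-1,0.08,0,0.015,0],[-1,0.08,0,0.015,0],[-1,0.08,0,0.015,0],[-1,0.08,0,0.015,0],[-1,0.08,0,0.015,0],[-1,0.08,0,0.015,0],[-1,0.08,0,0.015,0],[-1,0,0,0,0]]

```text
clock: 18.7
tcp_pos: [0.4967, -0.4305, 0.0701]
orientation: [-2.445, -1.425, -0.644]
force: [-3.1, -4.4, 4.7]
width: 0.0231
finger_force: 15.0
```

```bash
python3 lf.py; python3 st.py; python3 - <<'E'
from station import capture
from h import *
d={n:capture(n) for n in ("wrist","scene","top")};pickle.dump(d,open("c5.pkl","wb"))
a=cv2.resize(d["wrist"]["image"][150:330,200:440,::-1],(800,600),interpolation=cv2.INTER_CUBIC)
cv2.imwrite("pics/w5.png",a)
E
```

```text
t 18.7 ledge [-26.6  43.4  33.5] F ledge [ 3.2 -0.8  6.4] w 0.0231 ff 15.0
t 18.70 j [0.683, 0.775, 0.314, 1.587, -0.76, 1.159, 0.86] p [0.4967, -0.4305, 0.0701] tilt 29.0 dir 58.7 x [0.428 0.763 0.485] y [ 0.868 -0.496  0.015] f [-3.1 -4.4  4.7] w 0.0231 ff 15.0
```

View pics/w5.png

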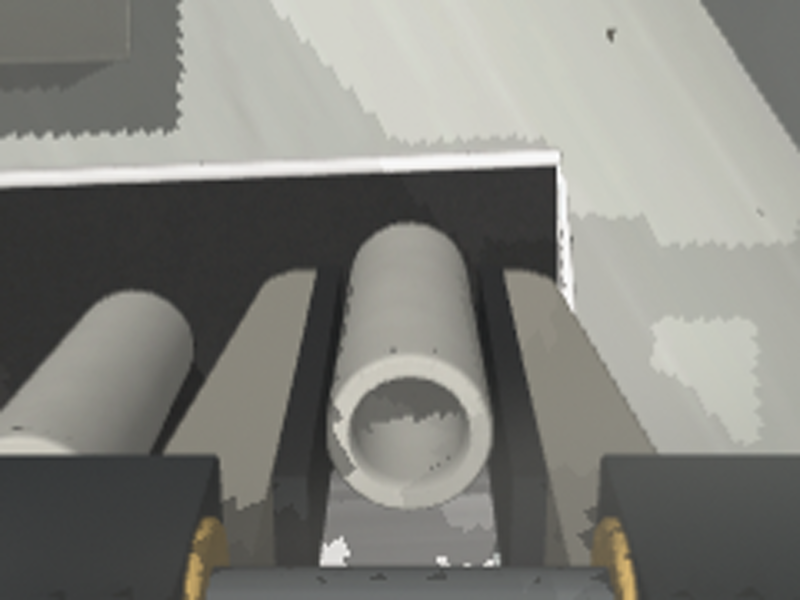

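Emit:
carry_out:
  targets:
    - [[-1,0.06,0,0.01,0],[-1,0.06,0,0.01,0],[-1,0.02,0,-0.12,0],[-1,0.02,0,-0.14,0],[-1,-0.16,0,-0.02,0],[-1,-0.16,0,-0.02,0],[-1,-0.16,0,-0.02,0],[-1,0,0,0,0]]

```text
clock: 19.85
tcp_pos: [0.4921, -0.4369, 0.071]
orientation: [-2.44, -1.424, -0.645]
force: [-0.3, 0.4, -1.5]
width: 0.0229
finger_force: 15.0
```

```bash
python3 lf.py
```

```text
t 19.85 ledge [-19.8  42.1  37.3] F ledge [ 0.3 -0.4 -1.4] w 0.0229 ff 15.0
```

Emit:
carry_out:
  targets:
    - [[-1,-0.09,0,-0.01,0],[-1,-0.01,0,0.06,0],[-1,-0.01,0,0.06,0],[-1,-0.01,0,0.05,0],[-1,0,0,0,0],[-1,0,0,0,0],[-1,0,0,0,0],[-1,0,0,0,0]]

```text
clock: 20.85
tcp_pos: [0.4923, -0.4371, 0.0667]
orientation: [-2.439, -1.425, -0.646]
force: [-0.5, -0.3, 3.1]
width: 0.023
finger_force: 15.0
```

```bash
python3 lf.py
```

```text
t 20.85 ledge [-18.1  42.5  33.4] F ledge [-0.7 -0.3  3.1] w 0.023 ff 15.0
```

Emit:
carry_out:
  targets:
    - [[-0.3,0,0,0,0],[-0.3,0,0,0,0],[-0.3,0,0,0,0],[-0.3,0,0,-0.4,0],[-0.3,0,0,-0.8,0],[-0.3,0,0,-1,0],[-0.3,0,0,-1,0],[-0.3,0,0,-1,0]]

```text
clock: 21.85
tcp_pos: [0.4652, -0.4827, 0.1604]
orientation: [-2.442, -1.425, -0.646]
force: [0.8, -0.3, 0.1]
width: 0.032
finger_force: 0.0
```

```bash
python3 lf.py; python3 st.py; python3 - <<'E'
from station import capture
from h import *
from ledge import *
c=capture("wrist");d={"wrist":c,"scene":capture("scene")};pickle.dump(d,open("c6.pkl","wb"))
# predicted seating at y=42 : ring of top and pin axis
O2=O+[0,0,.0025]
for y in(.0425,-.0116):print([np.round(proj(c,O2+xl*-.0117+zl*z+yl*y),1).tolist() for z in(.07,0)])
cv2.imwrite("pics/w6.png",cv2.resize(c["image"][100:340,180:500,::-1],(800,600),interpolation=cv2.INTER_CUBIC))
E
```

```text
t 21.85 ledge [ -4.1  39.2 140. ] F ledge [-0.2  0.8  0.1] w 0.032 ff 0.0
t 21.85 j [0.74, 0.711, 0.363, 1.476, -0.694, 1.344, 0.823] p [0.4652, -0.4827, 0.1604] tilt 29.2 dir 58.9 x [0.426 0.762 0.487] y [ 0.869 -0.495  0.014] f [ 0.8 -0.3  0.1] w 0.0320 ff 0.0
[[324.9, 206.9], [322.4, 193.6]]
[[254.5, 209.8], [267.2, 195.8]]
```

View pics/w6.png

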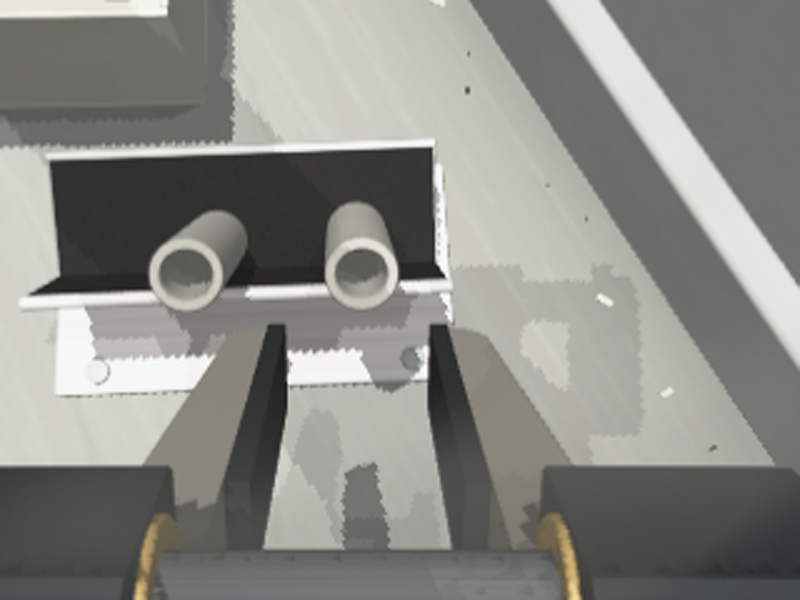

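```bash
python3 - <<'E'
from plan import *
p,M=plan([.44,-.36,.27],5,.007)
print();p,M=plan([.395,-.14,.22],8,0,p,M)
print();p,M=plan([.3914,-.1121,.1478],3,0,p,M)
E
```

```text
[1.1, -0.66, -0.39, 0.007]
[1.09, -0.67, -0.39, 0.007]
[1.08, -0.68, -0.39, 0.007]
[1.07, -0.69, -0.39, 0.007]
[1.07, -0.7, -0.39, 0.007]

[0.58, -0.78, 0.62, 0]
[0.58, -0.78, 0.62, 0]
[0.58, -0.78, 0.62, 0]
[0.58, -0.78, 0.62, 0]
[0.58, -0.78, 0.62, 0]
[0.58, -0.78, 0.62, 0]
[0.58, -0.78, 0.62, 0]
[0.58, -0.78, 0.62, 0]

[-0.22, -0.23, 0.98, 0]
[-0.22, -0.23, 0.98, 0]
[-0.22, -0.23, 0.98, 0]
```

Emit:
carry_out:
  targets:
    - [[-0.2,0.8,-0.5,-1,0.007],[-0.2,0.9,-0.6,-0.8,0.007],[-0.2,1,-0.7,-0.2,0.007],[-0.2,1,-0.7,0,0.007],[-0.2,1,-0.7,0,0.007],[-0.2,0.9,-0.8,0.3,0],[-0.2,0.8,-0.8,0.5,0],[-0.2,0.7,-0.8,0.5,0]]
  squeeze: 45

```text
clock: 22.95
tcp_pos: [0.4227, -0.2819, 0.2609]
orientation: [-2.469, -1.353, -0.634]
force: [1.0, 0.6, 0.7]
width: 0.0369
finger_force: 0.0
```

```bash
python3 st.py;python3 - <<'E'
from plan import *
p,M=plan([.393,-.125,.20],7)
print();p,M=plan([.3914,-.1121,.1478],3,0,p,M)
E
```

```text
t 22.95 j [0.525, 0.281, 0.365, 1.888, -0.612, 1.249, 0.593] p [0.4227, -0.2819, 0.2609] tilt 29.2 dir 59.1 x [0.473 0.734 0.488] y [ 0.845 -0.535 -0.014] f [1.  0.6 0.7] w 0.0369 ff 0.0
[0.41, -0.62, 0.64, 0]
[0.41, -0.62, 0.64, 0]
[0.41, -0.62, 0.64, 0]
[0.41, -0.62, 0.64, 0]
[0.41, -0.62, 0.64, 0]
[0.41, -0.62, 0.64, 0]
[0.41, -0.62, 0.64, 0]

[-0.22, -0.1, 0.67, 0]
[-0.22, -0.1, 0.67, 0]
[-0.22, -0.1, 0.67, 0]
```

Emit:
carry_out:
  targets:
    - [[-0.2,0.45,-0.68,0.7,0],[-0.2,0.45,-0.68,0.8,0],[-0.2,0.4,-0.66,0.9,0],[-0.2,0.3,-0.66,1,0],[-0.2,0.3,-0.66,1,0],[-0.2,0.2,-0.66,1,0],[-0.2,0.1,-0.64,1,0],[-0.2,0,0,0,0]]

```text
clock: 23.95
tcp_pos: [0.3897, -0.112, 0.1489]
orientation: [-2.466, -1.352, -0.631]
force: [0.1, -0.5, 0.1]
width: 0.0371
finger_force: 0.0
```

```bash
python3 st.py;python3 - <<'E'
from plan import *
plan([.4191,-.0661,.0519],7)
from station import capture
from h import *
W=capture("wrist");pickle.dump(W,open("c7.pkl","wb"))
org,wx,Y,wz=pickle.load(open("well.pkl","rb"))
g=cv2.cvtColor(W["image"],cv2.COLOR_RGB2GRAY)
# white flap tabs
m=(W["image"].min(2)>215).astype(np.uint8);k,l,st,ce=cv2.connectedComponentsWithStats(m)
for i in range(1,k):
    if st[i,4]>250:
        x,y,w,h,a=st[i];q=[]
        for u in((x,y+h/2),(x+w-1,y+h/2),(x+w/2,y+h-1)):
            o,dd=ray(W,u);X=o+dd*((org-o)@wz)/(dd@wz);q.append(np.round([(X-org)@wx*1e3,(X-org)@Y*1e3],1).tolist())
        print(st[i].tolist(),q)
E
```

```text
t 23.95 j [0.386, 0.214, 0.237, 2.293, -0.775, 0.859, 0.636] p [0.3897, -0.112, 0.1489] tilt 29.3 dir 59.5 x [0.473 0.733 0.488] y [ 0.846 -0.534 -0.018] f [ 0.1 -0.5  0.1] w 0.0371 ff 0.0
[0.0, 0.01, 0.64, 0]
[0.0, 0.01, 0.64, 0]
[0.0, 0.01, 0.64, 0]
[0.0, 0.01, 0.64, 0]
[0.0, 0.01, 0.64, 0]
[0.0, 0.01, 0.64, 0]
[0.0, 0.01, 0.64, 0]
[426, 0, 57, 47, 865] [[124.9, -26.2], [124.6, -57.3], [113.3, -43.9]]
[50, 50, 60, 35, 1098] [[101.3, 196.5], [101.6, 161.0], [92.1, 181.2]]
[495, 62, 145, 188, 3491] [[48.3, -79.7], [48.5, -169.1], [-20.3, -143.9]]
[108, 106, 49, 36, 822] [[67.9, 170.2], [68.2, 139.3], [57.1, 156.9]]
[259, 196, 45, 39, 1446] [[3.9, 77.8], [4.3, 46.4], [-10.8, 62.4]]
[330, 197, 74, 38, 1584] [[4.1, 27.2], [4.6, -24.4], [-10.1, 0.2]]
[435, 198, 48, 38, 1526] [[4.1, -46.8], [4.4, -79.3], [-10.0, -65.6]]
[110, 269, 68, 48, 457] [[-65.1, 201.3], [-64.5, 148.0], [-87.8, 178.9]]
[543, 357, 35, 43, 1207] [[-148.4, -157.3], [-147.1, -185.2], [-172.3, -178.0]]
```

Emit:
carry_out:
  targets:
    - [[-0.2,0,0.03,0.6,0],[-0.2,0,0.03,0.65,0],[-0.2,0,0,0.65,0],[-0.2,0,0,0.65,0],[-0.2,0,0,0.65,0],[-0.2,0,0,0.65,0],[-0.2,0,0,0.63,0],[-0.2,0,0,0,0]]

```text
clock: 25.0
tcp_pos: [0.4205, -0.0681, 0.0509]
orientation: [-2.47, -1.351, -0.631]
force: [-1.2, -2.0, -1.8]
width: 0.0364
finger_force: 1.1
```

```bash
python3 st.py; python3 - <<'E'
from plan import *
plan([.4191,-.0661,.0519],1)
E
```

```text
t 25.00 j [0.373, 0.436, 0.104, 2.332, -1.079, 0.636, 0.869] p [0.4205, -0.0681, 0.0509] tilt 29.2 dir 59.2 x [0.474 0.733 0.487] y [ 0.844 -0.536 -0.015] f [-1.2 -2.  -1.8] w 0.0364 ff 1.1
[0.05, -0.09, -0.02, 0]
```

Emit:
carry_out:
  targets:
    - [[-0.2,0,-0.07,0,0],[-1,0,0,0,0],[-1,0,0,0,0],[-1,0,0,0,0],[-1,0,0,0,0],[-1,-0.02,0,-0.3,0],[-1,-0.05,0,-0.5,0],[-1,-0.05,0,-0.5,0]]
  squeeze: 45

```text
clock: 26.0
tcp_pos: [0.4088, -0.0821, 0.0791]
orientation: [-2.467, -1.354, -0.632]
force: [-0.4, -1.1, -4.2]
width: 0.0227
finger_force: 46.2
```

Emit:
carry_out:
  targets:
    - [[-1,-0.06,0,-0.6,0],[-1,-0.06,0,-0.6,0],[-1,-0.06,0,-0.6,0],[-1,-0.06,0,-0.6,0],[-1,-0.06,0,-0.6,0],[-1,-0.1,0,-0.9,0],[-1,-0.1,0,-0.9,0],[-1,-0.1,0,-0.9,0]]

```text
clock: 27.0
tcp_pos: [0.3657, -0.1536, 0.1968]
orientation: [-2.469, -1.352, -0.632]
force: [-0.1, -0.3, -1.7]
width: 0.0224
finger_force: 44.9
```

```bash
python3 st.py; python3 - <<'E'
from station import capture
from h import *
W=capture("wrist");pickle.dump(W,open("c8.pkl","wb"));W3=pickle.load(open("c3.pkl","rb"))["wrist"]
# compare held pin region with first pin
a=W["image"][180:310,290:360].astype(int);b=W3["image"][180:310,290:360].astype(int);print("diff held",abs(a-b).mean(), abs(a[30:]-b[30:]).mean())
for c in(W3,W):
    g=cv2.cvtColor(c["image"],cv2.COLOR_RGB2GRAY);print(g[185:310:6,324].tolist())
m=(W["image"].min(2)>215).astype(np.uint8);k,l,st,ce=cv2.connectedComponentsWithStats(m)
org,wx,Y,wz=pickle.load(open("well.pkl","rb"))
for i in range(1,k):
    if st[i,4]>150 and st[i,1]<230 and st[i,0]>180:
        x,y,w,h,a=st[i];q=[]
        for u in((x,y+h/2),(x+w-1,y+h/2),(x+w/2,y+h-1),(x+w/2,y)):
            o,dd=ray(W,u);X=o+dd*((org-o)@wz)/(dd@wz);q.append(np.round([(X-org)@wx*1e3,(X-org)@Y*1e3]).tolist())
        print(st[i].tolist(),q)
E
```

```text
t 27.00 j [0.439, 0.135, 0.303, 2.238, -0.656, 0.999, 0.599] p [0.3657, -0.1536, 0.1968] tilt 29.2 dir 59.2 x [0.473 0.733 0.488] y [ 0.845 -0.535 -0.015] f [-0.1 -0.3 -1.7] w 0.0224 ff 44.9
diff held 8.827655677655677 8.712238095238096
[105, 81, 158, 183, 187, 183, 184, 186, 187, 186, 189, 186, 176, 180, 95, 116, 176, 175, 177, 172, 129]
[104, 86, 154, 182, 178, 182, 183, 181, 181, 182, 182, 181, 174, 176, 94, 147, 170, 168, 176, 166, 129]
[414, 0, 38, 36, 452] [[124.0, -37.0], [123.0, -64.0], [112.0, -52.0], [135.0, -49.0]]
[458, 42, 182, 229, 3259] [[18.0, -86.0], [19.0, -235.0], [-96.0, -191.0], [107.0, -139.0]]
[272, 159, 34, 29, 803] [[2.0, 76.0], [2.0, 47.0], [-11.0, 62.0], [15.0, 61.0]]
[411, 160, 36, 29, 889] [[2.0, -47.0], [2.0, -78.0], [-11.0, -64.0], [15.0, -61.0]]
[341, 162, 34, 26, 683] [[1.0, 15.0], [1.0, -15.0], [-10.0, -1.0], [13.0, 0.0]]
```

```bash
python3 - <<'E'
from h import *
d0=pickle.load(open("c0.pkl","rb"));T,S=d0["top"],d0["scene"]
g=S["image"].max(2)
for r in range(262,330,8):
    x=np.where(g[r,300:370]<70)[0]+300;print("S",r,x.min(),x.max(),len(x))
g=T["image"].max(2)
for cc in range(380,432,6):
    y=np.where(g[235:295,cc]<75)[0]+235;print("T col",cc,(y.min(),y.max(),len(y)) if len(y) else None)
E
python3 - <<'E'
import sys;sys.path.insert(0,'.')
from ledge import *
d=np.radians(13)
A=tcp_for((-.014,.010),-.059,d,.11);B=tcp_for((-.014,.006),-.059,d)
p=np.array(sense()["tcp_pos"]);mid=np.array([.385,-.30,.27])
print(A,B);rows(mid,6,p);rows(A,6,mid);rows(B,7,A)
E
```

```text
S 262 325 345 21
S 270 320 351 32
S 278 319 350 32
S 286 319 350 32
S 294 319 348 30
S 302 319 346 28
S 310 318 346 23
S 318 318 345 28
S 326 320 343 24
T col 380 None
T col 386 (np.int64(267), np.int64(276), 10)
T col 392 (np.int64(256), np.int64(279), 24)
T col 398 (np.int64(251), np.int64(279), 29)
T col 404 (np.int64(249), np.int64(278), 29)
T col 410 (np.int64(248), np.int64(278), 31)
T col 416 (np.int64(248), np.int64(277), 30)
T col 422 (np.int64(252), np.int64(274), 23)
T col 428 None
[ 0.37101876 -0.45118992  0.16455744] [ 0.40054355 -0.39374088  0.07074198]
total [-2.48  3.7  -4.7 ] per row [-0.413  0.616 -0.784]
total [-6.76  2.82  1.02] per row [-1.126  0.471  0.17 ]
total [ 0.42 -0.2   4.53] per row [ 0.059 -0.028  0.648]
```

Emit:
carry_out:
  targets:
    - [[-1,-0.4,0.6,-0.9,0],[-1,-0.4,0.6,-0.9,0],[-1,-0.4,0.6,-0.9,0],[-1,-0.4,0.6,-0.8,0],[-1,-0.5,0.6,-0.7,0],[-1,-0.6,0.6,-0.4,0],[-1,-0.9,0.5,-0.1,0],[-1,-1,0.4,0.1,0]]

```text
clock: 28.05
tcp_pos: [0.3783, -0.3465, 0.2382]
orientation: [-2.468, -1.353, -0.633]
force: [1.1, -0.5, -1.6]
width: 0.0226
finger_force: 44.9
```

Emit:
carry_out:
  targets:
    - [[-1,-1,0.4,0.15,0],[-1,-1,0.4,0.15,0],[-1,-1,0.4,0.15,0],[-1,-1,0.4,0.15,0],[-1,-0.5,0.2,0.15,0],[-1,0,0,0,0],[-1,0,0,0,0],[-1,0,0,0,0]]

```text
clock: 29.05
tcp_pos: [0.3683, -0.4442, 0.1674]
orientation: [-2.469, -1.354, -0.634]
force: [0.9, 0.0, -1.6]
width: 0.0227
finger_force: 44.9
```

```bash
python3 st.py; python3 - <<'E'
from ledge import *
d=np.radians(13)
A=tcp_for((-.014,.010),-.059,d,.09);B=tcp_for((-.014,.006),-.059,d)
rows(A,1);rows(B,1,A);print(inledge(sense()["tcp_pos"]))
from station import capture
from h import *
W=capture("wrist");pickle.dump(W,open("c9.pkl","wb"))
# ledge/base left end check: dark rubber mask extents
m=(W["image"].max(2)<75).astype(np.uint8);m[260:]=0;k,l,st,ce=cv2.connectedComponentsWithStats(m)
for i in range(1,k):
    if st[i,4]>800:print(st[i].tolist())
# predicted corners
for n,x,y,z in(("LFL",-.046,-.075,0),("LFR",-.046,.075,0),("BTL",0,-.075,.036),("BTR",0,.075,.036)):
    print(n,np.round(proj(W,O+[0,0,.002]+xl*x+yl*y+zl*z),1))
E
```

```text
t 29.05 j [0.759, 0.584, 0.425, 1.7, -0.666, 1.307, 0.902] p [0.3683, -0.4442, 0.1674] tilt 29.2 dir 59.0 x [0.472 0.734 0.488] y [ 0.845 -0.534 -0.013] f [ 0.9  0.  -1.6] w 0.0227 ff 44.9
total [-0.13  0.21  0.81] per row [-0.131  0.208  0.806]
total [ 0.33 -0.15  3.74] per row [ 0.333 -0.148  3.738]
[  2.6 -64.6 150.3]
[135, 0, 79, 55, 1774]
[0, 138, 227, 122, 14757]
[307, 142, 147, 62, 5320]
LFL [305.4 153. ]
LFR [455.5 139.3]
BTL [309.1 204.7]
BTR [473.6 189.7]
```

Emit:
carry_out:
  targets:
    - [[-1,-0.06,0.1,0.4,0],[-1,-0.07,0.1,0.4,0],[-1,0.055,-0.025,0.62,0],[-1,0.055,-0.025,0.62,0],[-1,0.055,-0.025,0.62,0],[-1,0.055,-0.025,0.62,0],[-1,0.055,-0.025,0.62,0],[-1,0.055,-0.025,0.62,0]]

```text
clock: 30.1
tcp_pos: [0.3999, -0.3939, 0.0696]
orientation: [-2.469, -1.352, -0.633]
force: [0.6, -0.4, -2.1]
width: 0.0226
finger_force: 44.9
```

Emit:
carry_out:
  targets:
    - [[-1,0,0,0,0],[-1,-0.01,0,0.07,0],[-1,-0.01,0,0.07,0],[-1,-0.01,0,0.07,0],[-1,0,0,0.03,0],[-1,0,0,0,0],[-1,0,0,0,0],[-1,0,0,0,0]]
  squeeze: 15

```text
clock: 31.1
tcp_pos: [0.4005, -0.3938, 0.0663]
orientation: [-2.471, -1.353, -0.635]
force: [-3.1, -1.7, 7.5]
width: 0.0232
finger_force: 15.0
```

```bash
python3 lf.py
```

```text
t 31.1 ledge [-14.8 -59.   34.3] F ledge [-0.2 -2.   8.1] w 0.0232 ff 15.0
```

Emit:
carry_out:
  targets:
    - [[-1,0.085,-0.007,0.015,0],[-1,0.085,-0.007,0.015,0],[-1,0.085,-0.007,0.015,0],[-1,0.085,-0.007,0.015,0],[-1,0.085,-0.007,0.015,0],[-1,0.085,-0.007,0.015,0],[-1,0.085,-0.007,0.015,0],[-1,0.085,-0.007,0.015,0]]

```text
clock: 32.1
tcp_pos: [0.4077, -0.3813, 0.0713]
orientation: [-2.476, -1.353, -0.632]
force: [-2.4, -4.9, 2.4]
width: 0.0232
finger_force: 15.0
```

```bash
python3 lf.py;python3 - <<'E'
from station import capture
from h import *
W=capture("wrist");pickle.dump(W,open("c10.pkl","wb"));W5=pickle.load(open("c5.pkl","rb"))["wrist"]
for c in(W5,W):
    g=cv2.cvtColor(c["image"],cv2.COLOR_RGB2GRAY);print(g[200:310:4,323].tolist())
E
```

```text
t 32.1 ledge [-29.9 -58.3  33.5] F ledge [4.1 0.1 4.3] w 0.0232 ff 15.0
[229, 56, 53, 50, 90, 161, 159, 160, 159, 162, 161, 164, 162, 161, 187, 201, 94, 94, 98, 160, 163, 160, 159, 158, 170, 173, 128, 130]
[174, 225, 48, 47, 156, 155, 156, 157, 156, 156, 156, 157, 156, 156, 191, 188, 91, 91, 95, 156, 156, 155, 153, 154, 181, 172, 121, 128]
```

Emit:
carry_out:
  targets:
    - [[-1,0,0,0.06,0],[-1,0.06,-0.005,0.01,0],[-1,0.06,-0.005,0.01,0],[-1,0.02,0,-0.15,0],[-1,0.02,0,-0.18,0],[-1,-0.18,0.015,-0.02,0],[-1,-0.18,0.015,-0.02,0],[-1,-0.1,0.01,-0.01,0]]

```text
clock: 33.15
tcp_pos: [0.4032, -0.3872, 0.0729]
orientation: [-2.469, -1.352, -0.633]
force: [0.6, 0.5, -1.4]
width: 0.0231
finger_force: 15.0
```

```bash
python3 lf.py;python3 - <<'E'
from station import capture
from h import *
W=capture("wrist");g=cv2.cvtColor(W["image"],cv2.COLOR_RGB2GRAY);print(g[200:310:4,323].tolist())
E
```

```text
t 33.15 ledge [-23.8 -59.6  37.7] F ledge [-0.1  0.3 -1.6] w 0.0231 ff 15.0
[48, 48, 46, 48, 48, 152, 151, 152, 153, 153, 153, 153, 152, 152, 197, 179, 91, 91, 100, 153, 153, 151, 151, 152, 183, 178, 126, 107]
```

Emit:
carry_out:
  targets:
    - [[-1,-0.12,0.01,-0.015,0],[-1,-0.1,0.01,-0.015,0],[-1,-0.01,0,0.06,0],[-1,-0.01,0,0.06,0],[-1,-0.01,0,0.06,0],[-1,0,0,0.02,0],[-1,0,0,0,0],[-1,0,0,0,0]]

```text
clock: 34.2
tcp_pos: [0.4021, -0.3901, 0.0666]
orientation: [-2.469, -1.352, -0.633]
force: [-0.2, -0.0, -1.9]
width: 0.023
finger_force: 15.0
```

```bash
python3 lf.py
```

```text
t 34.2 ledge [-18.6 -59.2  33.1] F ledge [ 0.9 -0.2 -1.7] w 0.023 ff 15.0
```

Emit:
carry_out:
  targets:
    - [[-1,0,0,0.04,0],[-1,0,0,0.03,0],[-1,0,0,0,0],[-1,0,0,0,0],[-1,0,0,0,0],[-1,0,0,0,0],[-1,0,0,0,0],[-1,0,0,0,0]]

```text
clock: 35.2
tcp_pos: [0.4023, -0.3902, 0.0663]
orientation: [-2.47, -1.353, -0.634]
force: [-3.7, -1.1, 6.5]
width: 0.0227
finger_force: 15.0
```

```bash
python3 lf.py
```

```text
t 35.2 ledge [-18.5 -59.   32.8] F ledge [ 0.  -2.8  7.1] w 0.0227 ff 15.0
```

Contact with the ledge; release and draw back.

Emit:
carry_out:
  targets:
    - [[-0.38,0,0,0,0],[-0.38,0,0,0,0],[-0.38,0,0,0,0],[-0.38,0,0,-0.4,0],[-0.38,0,0,-0.8,0],[-0.38,0,0,-1,0],[-0.38,0,0,-1,0],[-0.38,0,0,-1,0]]

```text
clock: 36.2
tcp_pos: [0.3755, -0.4347, 0.1588]
orientation: [-2.471, -1.353, -0.633]
force: [-0.5, 0.0, 0.7]
width: 0.0286
finger_force: 0.0
```

```bash
python3 lf.py; python3 - <<'E'
from station import capture
from h import *
from ledge import *
W=capture("wrist");S=capture("scene");T=capture("top");pickle.dump((W,S,T),open("c11.pkl","wb"))
O2=O+[0,0,.002]
print("pred tops",[np.round(proj(W,O2+xl*-.0117+zl*.07+yl*y),1).tolist() for y in(-.059,-.0116,.0425)])
print("pred feet",[np.round(proj(W,O2+xl*-.0117+yl*y),1).tolist() for y in(-.059,-.0116,.0425)])
# dark rubber quad then bright pins within
h=W["image"];g=cv2.cvtColor(h,cv2.COLOR_RGB2GRAY)
quad=np.array([proj(W,O2+xl*x+yl*y+zl*z) for x,y,z in((-.046,-.075,0),(-.046,.075,0),(0,.075,.036),(0,-.075,.036))])
m=np.zeros(g.shape,np.uint8);cv2.fillPoly(m,[quad.astype(np.int32)],1);m=cv2.erode(m,np.ones((5,5)))
p=((g>85)&(m>0)).astype(np.uint8);k,l,st,ce=cv2.connectedComponentsWithStats(p)
for i in range(1,k):
    if st[i,4]>60:print(st[i].tolist(),np.round(ce[i],1),cv2.minAreaRect(np.argwhere(l==i)[:,::-1].astype(np.float32)))
print(np.round(quad,1).tolist())
E
```

```text
t 36.2 ledge [ -5.1 -62.5 138. ] F ledge [-0.1 -0.5  0.7] w 0.0286 ff 0.0
pred tops [[325.4, 208.6], [386.9, 202.8], [457.3, 196.3]]
pred feet [[323.2, 194.9], [371.4, 190.4], [426.5, 185.3]]
[415, 150, 61, 53, 1453] [445.  185.6] ((441.5616455078125, 183.16436767578125), (51.26402282714844, 52.43443298339844), 69.44395446777344)
[360, 179, 42, 29, 877] [378.9 194.1] ((380.5, 193.0), (28.0, 41.0), 90.0)
[310, 180, 30, 34, 769] [322.9 197.8] ((323.2793273925781, 195.85174560546875), (31.972511291503906, 29.31505584716797), 85.2363510131836)
[[303.5, 161.3], [458.8, 146.9], [478.0, 200.0], [307.2, 215.9]]
```

```bash
python3 - <<'E'
from h import *
W,S,T=pickle.load(open("c11.pkl","rb"));d0=pickle.load(open("c0.pkl","rb"))
g=cv2.cvtColor(W["image"],cv2.COLOR_RGB2GRAY)
for c,r in((324,208),(386,203),(456,197)):
    print(c,"col",r-30,g[r-30:r+30:2,c].tolist());print("   row",c-30,g[r,c-30:c+30:2].tolist())
for n,a,b in(("scene",S,d0["scene"]),("top",T,d0["top"])):
    for nm,(x0,x1,y0,y1) in (("can",(310,360,250,335) if n=="scene" else (380,430,240,285)),("bottle",(272,300,110,160) if n=="scene" else (195,235,112,160))):
        print(n,nm,np.abs(a["image"][y0:y1,x0:x1].astype(int)-b["image"][y0:y1,x0:x1]).mean().round(1))
cv2.imwrite("pics/s11.png",S["image"][:,:,::-1])
E
```

```text
324 col 178 [50, 88, 163, 163, 164, 165, 165, 166, 167, 166, 177, 195, 171, 94, 94, 94, 94, 94, 112, 166, 165, 165, 177, 193, 174, 128, 128, 136, 157, 156]
   row 294 [188, 185, 187, 189, 245, 242, 242, 181, 113, 195, 194, 93, 93, 95, 95, 94, 95, 94, 92, 91, 107, 194, 186, 39, 40, 40, 41, 40, 40, 40]
386 col 173 [57, 56, 56, 56, 55, 56, 101, 159, 227, 222, 93, 94, 94, 95, 96, 95, 127, 161, 162, 161, 202, 220, 155, 125, 126, 129, 128, 157, 158, 153]
   row 356 [51, 51, 49, 47, 35, 72, 98, 93, 224, 230, 101, 96, 97, 97, 96, 95, 96, 134, 130, 121, 143, 228, 219, 42, 42, 42, 42, 42, 42, 42]
456 col 167 [55, 54, 55, 55, 56, 56, 57, 60, 159, 222, 220, 94, 90, 94, 96, 98, 137, 152, 163, 167, 170, 207, 223, 178, 191, 196, 199, 200, 196, 193]
   row 426 [89, 91, 93, 98, 103, 109, 113, 120, 176, 225, 161, 98, 98, 98, 99, 98, 97, 96, 105, 110, 124, 207, 220, 191, 204, 207, 203, 201, 201, 201]
scene can 9.7
scene bottle 10.1
top can 58.1
top bottle 1.0
```

Emit:
carry_out:
  targets:
    - [[-0.38,-0.4,0.3,-0.5,0],[-0.38,-0.5,0.4,-0.3,0],[-0.38,-0.5,0.4,-0.3,0],[-0.38,-0.5,0.4,0,0],[-0.38,-0.5,0.4,0,0],[-0.38,-0.2,0.2,0,0],[-0.38,0,0,0,0],[-0.38,0,0,0,0]]

```text
clock: 37.35
tcp_pos: [0.383, -0.5202, 0.1483]
orientation: [-2.468, -1.353, -0.634]
force: [0.2, 0.4, -0.1]
width: 0.0284
finger_force: 0.0
```

```bash
python3 lf.py; cat > ring.py <<'E'
from h import *
from ledge import *
def bore(c,p):
    """bore outline: contour of the dark hole inside the bright ring near p"""
    x,y=np.round(p).astype(int);r=22
    g=cv2.cvtColor(c["image"],cv2.COLOR_RGB2GRAY)[y-r:y+r,x-r:x+r];g=cv2.resize(g,None,fx=4,fy=4,interpolation=cv2.INTER_CUBIC)
    best=None
    for th in(178,185,190,195,200,210):
        m=(g>th).astype(np.uint8);cs,h=cv2.findContours(m,cv2.RETR_CCOMP,cv2.CHAIN_APPROX_NONE)
        for k,q in enumerate(cs):
            if h[0][k][3]>=0 and len(q)>40:
                e=cv2.fitEllipse(q)
                if 50<e[1][1]<130 and e[1][0]>.6*e[1][1]:
                    best=(th,(np.array(e[0])+.5)/4-.5+[x-r,y-r],np.array(e[1])/4)
                    return best
    return best
if __name__=="__main__":
    from station import capture
    W1=pickle.load(open("c11.pkl","rb"))[0];W2=capture("wrist");S2=capture("scene");pickle.dump((W2,S2),open("c12.pkl","wb"))
    W0=pickle.load(open("c6.pkl","rb"))["wrist"]
    for nm,y in(("b",-.059),("c",-.0116),("a",.0425)):
        X=O+[0,0,.002]+xl*-.0117+zl*.07+yl*y;obs=[]
        for c in(W0,W1,W2):
            p=proj(c,X);b=bore(c,p) if 25<p[0]<615 and 25<p[1]<375 else None
            print(nm,np.round(p,1),b and (b[0],np.round(b[1],1),np.round(b[2],1)))
            if b:obs.append((c,b[1]))
        if len(obs)>1:
            q,e=tri(*obs);print("  ledge",inledge(q),"err %.2f mm"%(e*1e3))
E
python3 ring.py
```

```text
t 37.35 ledge [ 66.2 -16.8 155.4] F ledge [-0.3 -0.  -0.3] w 0.0284 ff 0.0
b [192.1 212.5] None
b [325.4 208.6] (178, array([324.6, 212.1]), array([20.6, 23.2]))
b [258.8 121. ] (178, array([258.4, 124.6]), array([22.2, 22.9]))
  ledge [ -9.7 -59.8  71.4] err 0.06 mm
c [254.6 209.9] (178, array([253.9, 209.2]), array([21.5, 23. ]))
c [386.9 202.8] (178, array([385.8, 202.3]), array([20.4, 22.3]))
c [319.  115.6] (178, array([318.4, 115.3]), array([21.4, 21.7]))
  ledge [-12.8 -12.2  71. ] err 0.11 mm
a [324.9 207.1] (178, array([324. , 208.8]), array([20.7, 22.5]))
a [457.3 196.3] (178, array([456.3, 198. ]), array([19.6, 22.9]))
a [387.7 109.2] (178, array([386.9, 111.2]), array([20.8, 22.5]))
  ledge [-11.1  41.8  71.7] err 0.07 mm
```

```bash
python3 - <<'E'
from ledge import *
f=lambda x,y,z:O+(xl*x+yl*y+zl*z)/1e3
A=f(-5.1,-62.8,138);rows(A,6);rows(f(-18.5,-59.4,33.5),7,A)
E
```

```text
total [ 2.57 -2.1   1.  ] per row [ 0.428 -0.35   0.167]
total [0.01 0.   4.22] per row [0.001 0.    0.602]
```

Emit:
carry_out:
  targets:
    - [[-0.38,0.51,-0.42,0.05,0],[-0.38,0.51,-0.42,0.05,0],[-0.38,0.51,-0.42,0.1,0],[-0.38,0.52,-0.42,0.1,0],[-0.38,0.52,-0.42,0.1,0],[-0.38,0,0,0.2,0],[-0.38,0,0,0.4,0],[-0.38,0,0,0,0]]

```text
clock: 38.45
tcp_pos: [0.3753, -0.4343, 0.1573]
orientation: [-2.467, -1.352, -0.633]
force: [-0.2, -1.0, -0.9]
width: 0.0285
finger_force: 0.0
```

```bash
python3 lf.py; python3 - <<'E'
from ledge import *
rows(O+(xl*-18.5+yl*-59.4+zl*33.5)/1e3,7)
E
```

```text
t 38.45 ledge [ -4.7 -62.9 136.5] F ledge [ 1.3  0.3 -0.5] w 0.0285 ff 0.0
total [0.03 0.01 4.16] per row [0.004 0.002 0.594]
```

Emit:
carry_out:
  targets:
    - [[-0.36,0,0,0.6,0],[-0.36,0,0,0.6,0],[-0.36,0,0,0.6,0],[-0.36,0,0,0.6,0],[-0.36,0,0,0.6,0],[-0.36,0,0,0.6,0],[-0.36,0,0,0.56,0],[-0.36,0,0,0,0]]

```text
clock: 39.45
tcp_pos: [0.4013, -0.3902, 0.0668]
orientation: [-2.467, -1.352, -0.633]
force: [0.0, -0.1, 0.1]
width: 0.0293
finger_force: 0.0
```

```bash
python3 lf.py
```

```text
t 39.45 ledge [-18.2 -59.9  33.4] F ledge [0.1 0.1 0.1] w 0.0293 ff 0.0
```

Now grip lightly, press, and drag forward to pivot.

Emit:
carry_out:
  targets:
    - [[-1,0,0,0,0],[-1,0,0,0,0],[-1,0,0,0,0],[-1,0,0,0.05,0],[-1,0,0,0.05,0],[-1,0.08,-0.007,0.01,0],[-1,0.08,-0.007,0.01,0],[-1,0.08,-0.007,0.01,0]]
  squeeze: 15

```text
clock: 40.45
tcp_pos: [0.4033, -0.3884, 0.0685]
orientation: [-2.475, -1.353, -0.631]
force: [-3.2, -4.7, 2.1]
width: 0.0229
finger_force: 15.0
```

```bash
python3 lf.py
```

```text
t 40.45 ledge [-21.2 -59.   34. ] F ledge [ 4.5 -0.7  4.1] w 0.0229 ff 15.0
```

Emit:
carry_out:
  targets:
    - [[-1,0.07,-0.006,0.03,0],[-1,0.07,-0.006,0.03,0],[-1,0.04,-0.003,0.01,0],[-1,0,0,0,0],[-1,0.01,0,-0.12,0],[-1,0.01,0,-0.12,0],[-1,0,0,0,0],[-1,0,0,0,0]]

```text
clock: 41.45
tcp_pos: [0.4056, -0.3828, 0.0738]
orientation: [-2.468, -1.353, -0.633]
force: [-0.2, -0.1, -1.7]
width: 0.0229
finger_force: 15.0
```

```bash
python3 lf.py; python3 - <<'E'
from ring import *
from station import capture
W=capture("wrist")
g=cv2.cvtColor(W["image"],cv2.COLOR_RGB2GRAY);print(g[200:310:4,323].tolist())
b=bore(W,(323,279));print(b)
o,d=ray(W,b[1]) if b else (0,0)
E
```

```text
t 41.45 ledge [-28.8 -59.5  36.7] F ledge [ 0.8 -0.1 -1.5] w 0.0229 ff 15.0
[235, 55, 47, 48, 47, 49, 49, 148, 147, 149, 148, 148, 148, 148, 147, 162, 194, 89, 91, 92, 114, 148, 147, 146, 135, 160, 181, 111]
None
```

Emit:
carry_out:
  targets:
    - [[-1,-0.14,0.012,-0.018,0],[-1,-0.14,0.012,-0.018,0],[-1,-0.1,0.01,-0.012,0],[-1,-0.06,0.005,-0.01,0],[-1,-0.05,0.004,-0.01,0],[-1,0,0,0,0],[-1,0,0,0,0],[-1,0,0,0,0]]

```text
clock: 42.5
tcp_pos: [0.4017, -0.3904, 0.0709]
orientation: [-2.462, -1.353, -0.639]
force: [0.6, 6.2, 7.6]
width: 0.0229
finger_force: 15.0
```

```bash
python3 lf.py
```

```text
t 42.5 ledge [-19.8 -59.5  37.2] F ledge [-8.2 -2.3  4.9] w 0.0229 ff 15.0
```

Emit:
carry_out:
  targets:
    - [[-1,0.04,0,0.05,0],[-1,0.02,0,0.05,0],[-1,0,0,0.05,0],[-1,0,0,0.04,0],[-1,0,0,0,0],[-1,0,0,0,0],[-1,0,0,0,0],[-1,0,0,0,0]]

```text
clock: 43.5
tcp_pos: [0.4032, -0.3895, 0.0676]
orientation: [-2.466, -1.353, -0.638]
force: [0.2, 4.0, 9.8]
width: 0.0232
finger_force: 15.0
```

```bash
python3 lf.py
```

```text
t 43.5 ledge [-19.9 -58.6  33.6] F ledge [-7.1 -1.6  7.7] w 0.0232 ff 15.0
```

Emit:
carry_out:
  targets:
    - [[-1,0.04,0,-0.03,0],[-0.36,0,0,0,0],[-0.36,0,0,0,0],[-0.36,0,0,0,0],[-0.36,0,0,-0.4,0],[-0.36,0,0,-0.8,0],[-0.36,0,0,-1,0],[-0.36,0,0,-1,0]]

```text
clock: 44.5
tcp_pos: [0.3817, -0.425, 0.139]
orientation: [-2.471, -1.353, -0.633]
force: [-0.2, -1.1, -0.1]
width: 0.0294
finger_force: 0.0
```

Emit:
carry_out:
  targets:
    - [[-0.36,0,0,-1,0],[-0.36,-0.5,0.4,-0.3,0],[-0.36,-0.5,0.4,-0.3,0],[-0.36,-0.5,0.4,0,0],[-0.36,-0.5,0.4,0,0],[-0.36,-0.2,0.2,0,0],[-0.36,0,0,0,0],[-0.36,0,0,0,0]]

```text
clock: 45.5
tcp_pos: [0.3843, -0.5043, 0.1445]
orientation: [-2.468, -1.352, -0.634]
force: [-0.2, 0.3, 0.9]
width: 0.0295
finger_force: 0.0
```

```bash
python3 lf.py; python3 - <<'E'
from ring import *
from station import capture
W2=pickle.load(open("c12.pkl","rb"))[0];W=capture("wrist");pickle.dump(W,open("c13.pkl","wb"));T=capture("top");S=capture("scene")
for nm,y in(("b",-.059),("c",-.0116),("a",.0425)):
    X=O+[0,0,.002]+xl*-.0117+zl*.0705+yl*y
    for z in(.0713,):
        b=bore(W,proj(W,X));
        if b is None: print(nm,None);continue
        o,d=ray(W,b[1]);P0=O+zl*z;q=o+d*((P0-o)@zl)/(d@zl);print(nm,"ring ledge at z=71.3",inledge(q),b[2].round(1))
d0=pickle.load(open("c0.pkl","rb"))
for n,a,bx in(("scene",S,(315,355,255,330)),("top",T,(383,428,246,280)),("top bottle",T,(195,235,112,160))):
    ref=d0[n.split()[0]]["image"];x0,x1,y0,y1=bx
    r=cv2.matchTemplate(a["image"][y0-8:y1+8,x0-8:x1+8],np.ascontiguousarray(ref[y0:y1,x0:x1]),cv2.TM_CCOEFF_NORMED);_,v,_,l=cv2.minMaxLoc(r);print(n,v,l)
E
```

```text
t 45.5 ledge [ 54.  -22.9 146.3] F ledge [-0.5 -0.3  0.8] w 0.0295 ff 0.0
b ring ledge at z=71.3 [-13.  -59.5  71.3] [22.5 22.9]
c ring ledge at z=71.3 [-12.8 -12.1  71.3] [21.8 22.1]
a ring ledge at z=71.3 [-11.1  41.9  71.3] [21.2 22.9]
scene 0.9820173382759094 (8, 8)
top 0.1900310069322586 (1, 16)
top bottle 0.9998138546943665 (8, 8)
```

```bash
python3 -c "
from station import hand_in
print(hand_in())"
```

```text
the job is handed in; nothing more can be done
None
```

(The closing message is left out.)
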